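Empty the hanging clip bin into the assembly tray

TASK

Lift the blue bin up and off its hook, tip all seven white clips out of it into the red tray, then set the empty bin down gently, upright, in the middle of the yellow-edged square on the bench. Leave the grey bin hanging, the tray where it stands, and the oil bottle and tape roll alone.

Things in the scene. Friction and masses are not known exactly. Their poses are not given: they have to be found in the camera images.
- blue_bin: Blue open-topped picking bin, 165 mm long (x), 100 mm wide (y), 0.14-0.28 kg. Origin: on its underside, mid width, 65 mm ahead of its back face; z up. Mouth at -x: as it hangs it faces away from the stand, roughly to the robot. Walls 4 mm, back wall (x = 61 to 65 mm) 65 mm high, sides 75 mm, ahead of x = -35 mm 48 mm. Flat floor from x = -35 to 65 mm, then a ramp up to the mouth's lip.
- blue_bin_lip (a point): Middle of the mouth's low lip, at (-100, 0, 26) mm in the blue bin's frame, the front end of a ramp that climbs at 20 deg from the floor. Clips stay in while the bin is level and slide out over the lip when the bin is tipped mouth down by about 75 deg.
- blue_bin_eye (a point): Blue bin's hanging eye, at (63, 0, 120) mm in its frame: mid underside of the top strip (z = 120 to 136 mm, 74 mm wide, 4 mm thick) of an upright frame on the back wall. Below it is the window, 46 mm wide, down to z = 65 mm, through which the hook passes; the strip's underside rests on the hook's saddle.
- blue_bin_grip (a point): Centre of the blue bin's stiff black grip bar, at (-10, 0, 125) mm in its frame, nearly above its balance point. Bar 14 mm thick (x), 20 mm high (z), 100 mm long (y) between uprights on the sides. Pinch its middle from above, fingers closing along the bin's x (a firm 60 N keeps it from swinging). Behind it (+x) the hook's upturned tip begins 62 mm from the bar's centre.
- grey_bin: Grey bin of the same shape and frame as the blue one, holding dark parts; it hangs on the other hook, 140 mm beside the blue bin. Leave it hanging. Which bin hangs on which hook varies.
- stand: Fixed open metal frame: base 160 x 300 x 12 mm (x from -110 to 50 mm), two posts at y = +-143 mm, 238 mm high, two crossbars (mid heights 115 and 222 mm). Origin on the bench under the mid of the bars' front face; z up, x points away from the bins. The bins hang at -x, in line with its axes, level (mouth up to 3 deg low), backs against the bars (x = 0), undersides 100 mm above the bench.
- hook_a (a point): Hook at the stand's y = +70 mm: this point is mid saddle, 220 mm above the bench. Saddle 22 mm wide, standing out 13 mm from the crossbar; at its end a tip 5 mm thick rises 14 mm above it. To unhook a bin, lift it more than 14 mm but less than 45 mm (higher, its back wall catches under the hook; 30 mm is good), then draw it straight out along the stand's -x by 60 mm or more.
- hook_b (a point): The same kind of hook at the stand's y = -70 mm.
- tray: Red open tray, 210 (x) x 170 (y) x 60 mm high, walls 5 mm, standing loose on the bench, 0.5 kg. Origin at the centre of its underside. It is to the left or the right of the stand.
- square: Flat grey mark 210 (x) x 170 (y) mm with a yellow edge, painted on the bench (1.6 mm, nothing to collide with). Origin at its centre. The bin may stand on it either way round. It is on the side that the tray is not.
- oil_bottle: White bottle with red cap, 56 mm across, 150 mm high, standing at the back left. Origin under its centre. Leave it alone.
- tape_roll: Yellow roll, 100 mm across, 45 mm high, lying flat at the back right. Origin under its centre. Leave it alone.
- clip0: One of the seven white plastic L-shaped clips, 28 x 16 x 23 mm, 12 g, at first in the blue bin. Origin at the centre of its foot's underside.
- clip1: One of the seven white plastic L-shaped clips, 28 x 16 x 23 mm, 12 g, at first in the blue bin. Origin at the centre of its foot's underside.
- clip2: One of the seven white plastic L-shaped clips, 28 x 16 x 23 mm, 12 g, at first in the blue bin. Origin at the centre of its foot's underside.
- clip3: One of the seven white plastic L-shaped clips, 28 x 16 x 23 mm, 12 g, at first in the blue bin. Origin at the centre of its foot's underside.
- clip4: One of the seven white plastic L-shaped clips, 28 x 16 x 23 mm, 12 g, at first in the blue bin. Origin at the centre of its foot's underside.
- clip5: One of the seven white plastic L-shaped clips, 28 x 16 x 23 mm, 12 g, at first in the blue bin. Origin at the centre of its foot's underside.
- clip6: One of the seven white plastic L-shaped clips, 28 x 16 x 23 mm, 12 g, at first in the blue bin. Origin at the centre of its foot's underside.

How it is judged:
On the way, in this order (a step that is already met when the one before it is completed fails the run):
1. the blue bin is off its hook and drawn clear of the stand, with the clips still in it (x of blue_bin in the frame of stand below -0.125 m and contact force between blue_bin and stand below 0.1 N and distance between each of clip0, clip1, clip2, clip3, clip4, clip5, clip6 and blue_bin_grip below 0.17 m), for 0.1 s.
2. all seven clips are in the red tray (x of clip0 in the frame of tray between -0.105 and 0.105 m and y of clip0 in the frame of tray between -0.085 and 0.085 m and z of each of clip0, clip1, clip2, clip3, clip4, clip5, clip6 in the frame of tray below 0.06 m and x of clip1 in the frame of tray between -0.105 and 0.105 m and y of clip1 in the frame of tray between -0.085 and 0.085 m and x of clip2 in the frame of tray between -0.105 and 0.105 m and y of clip2 in the frame of tray between -0.085 and 0.085 m and x of clip3 in the frame of tray between -0.105 and 0.105 m and y of clip3 in the frame of tray between -0.085 and 0.085 m and x of clip4 in the frame of tray between -0.105 and 0.105 m and y of clip4 in the frame of tray between -0.085 and 0.085 m and x of clip5 in the frame of tray between -0.105 and 0.105 m and y of clip5 in the frame of tray between -0.085 and 0.085 m and x of clip6 in the frame of tray between -0.105 and 0.105 m and y of clip6 in the frame of tray between -0.085 and 0.085 m), for 0.2 s.
At the end, for the whole second after the job is handed in: All seven clips lie inside the red tray; the blue bin stands upright (within 0.08 rad) on the bench, at rest, its origin within 50 mm of the square's centre; the grey bin still hangs where it was (within 20 mm) (all of step 2 and horizontal distance between blue_bin and square below 0.05 m and height (world z) of blue_bin below 0.006 m and angle between blue_bin's own z axis and vertical below 0.08 rad and linear speed of blue_bin below 0.02 m/s and distance of grey_bin from where it was at the start of the episode below 0.02 m); the robot touches nothing.
It fails at once if the grey bin is knocked (moved by more than 30 mm) (distance of grey_bin from where it was at the start of the episode above 0.03 m).
It fails at once if the red tray is shoved by more than 40 mm (distance of tray from where it was at the start of the episode above 0.04 m).
It fails at once if the bottle or the tape roll is moved by more than 30 mm (distance of any of oil_bottle, tape_roll from where it was at the start of the episode above 0.03 m).
It fails at once if the blue bin is dropped or thrown (falls free faster than 0.5 m/s, as from more than about 13 mm) (contact force between blue_bin and the fingers below 0.1 N and linear speed of blue_bin above 0.5 m/s).
It also fails if it takes over 64 s, if anything falls off the work surface, if the arm or the gripper's body presses on something with over 40 N, if the wrist force passes 120 N, or if a joint passes its speed limit or range.

ROBOT

A 6-joint arm with a two-finger parallel gripper is mounted at the origin on the work surface. World frame = base frame: x ahead of the robot, y to its left, z up, the work surface at z = 0. Lengths are in m, angles in rad, forces in N, time in s.
With the tool pointing down it reaches from about 0.3 to 0.875 m from the base axis. Payload 6.4 kg.
Tool frame: the origin (TCP) lies midway between the tips of the shut fingers; the grasp point (between the pads) lies 19 mm behind it; z points along the fingers, y is the line along which they close (so a half turn about z gives the same grasp; the last joint's range is limited). The gripper opens to 85 mm and grips with 20 to 120 N. Pads are 22 mm wide; open, the fingers measure 114 mm over their backs; the gripper's body (76 mm by 85 mm) begins 54 mm behind the grasp point. The pads swing forward as they close: fully open they stand 13 mm farther back than shut.
Start: joints at [1.031, 0.181, 1.607, -0, 1.354, -0.206], TCP at [0.188, 0.543, 0.231] pointing down, gripper open.
Joint ranges: [-2.99, 2.99], [-0.89, 2.07], [0.3, 2.58], [-1.14, 4.28], [0, 2.63], [-3.12, 3.12]. Speed limits (rad/s): [2.57, 2.57, 3.01, 3.14, 3.14, 3.14].

INTERFACE

Orientations are given as a unit quaternion [w, x, y, z].
In Python, from bench import * gives the robot as it stands.
- The arm moves only by the tool play_rows, never from a script. Its argument "plan" is a list of rows, each a list of 3 entries, a list of its own where there are three numbers: the finger opening in mm, from 0 to 85.4, then the shift along the tool's x, y, z normalised to -1 to 1, where 1 is 40 cm, then the turn about the tool's z normalised to -1 to 1, where 1 is pi rad. A call has 1 to 10 rows; each row is the pose to reach, as a shift and turn from the pose commanded when the call began, along the tool's axes at that moment, turning the shorter way round; what a row does not reach only later rows make up. A row lasts 1/10 s, in which the tool goes at most 50 mm and 8.59 degrees, less where a joint would pass 70% of its speed; a pose out of reach is approached as far as the arm can. A call with a number of a shift or a turn outside -1 to 1 is refused whole. A call with a gripper value outside its range is refused whole. The fingers move at their own pace and stop on an object; the grip force is fixed at half the most. Time passes only in rows, so rows that repeat a pose let the fingers close. It gives the time, the measured TCP pose, the force, the opening and the grip force at its end, in the units of the state.
- get_obs(): the state, without advancing time (a new reading comes with each control period).
- camera(name): name is "side" or "top" or "wrist"; returns a dict with "image" (480x640x3 uint8, red, green, blue), "range_z" (480x640 float32, m along the optical axis (not along the pixel's ray), 0 where there is no reading), "intrinsics" (3x3 intrinsics, pixels), "rvec" (rotation vector, rad) and "tvec" (3), from world to camera coordinates, as OpenCV has them; the wrist camera has in their place "T_tool_cam" (4x4, takes a point from camera to tool coordinates, whose origin is the TCP and whose axes are the flange's). Camera axes: x right, y down, z forward; pixel columns grow to the right and rows downward; lengths in m; the calibration is good to about 2 mm. The wrist camera is an equidistant fisheye: a pixel r from the principal point sees the ray r / f radians off the axis. A picture is of the moment at which its call begins: read the wrist's pose just before it.
- hand_in(): hands the job in; it is judged then, once.
Trained networks look in a picture, given as the dict that the camera call returned (one of the last four; its "shot" number tells which), for a name from the list of things; names that differ only in an ending like _2 or _b are one class to them, and where a whole thing is asked for, a point or a joint stands for the part that bears it (a point fixed in the world has none). Each returns a list of dicts, best first, with "conf" (0 to 1); they miss things now and then, are a little off and sometimes report something else, mostly with a low value. They report only what shows in the picture. A call takes as long as a camera call.
- search_frame(picture, label): "rect" ([centre column, centre row, width, height] in pixels, round what is visible of it).
- masks_of(picture, label): "mask" (480x640 bool, what is visible of it) and "rect" ([centre column, centre row, width, height] in pixels, round what is visible of it).
The state is a dict: "time_s": time; "q": joint angles; "dq": joint speeds; "joint_efforts": joint torques, N m; "eef_pos": TCP position; "eef_rot": TCP orientation; "wrist_force": force on the tool from outside, world axes, zero at the start; "torque": the same for the moment, N m; "opening": opening from 0.0 (shut) to 1.0 (fully open); "grasp_force": force on a finger pad.
Only numpy, scipy, OpenCV 4.12 (cv2) and the standard library are available. Lean on these libraries where they do the work, as an engineer would, in place of code of your own. Each camera call takes 0.05 s, during which the arm holds its last target. There are 200 camera calls.

## Working session

There is one attempt and no reset: what is moved stays moved. The work goes in short steps, Python scripts to look and compute and a tool call to move; the robot and the scene stay as the last step left them, time stands still between calls to the robot, and variables do not carry over. Pictures are saved under pics/ and viewed, at most 10 in all, crops included, and the job is handed in when it is done.

Besides the shell and the picture viewer there is one more tool, called after "Call:" in YAML: its name, and indented under it one key for each argument. play_rows: Moves the arm, as the interface text tells. Its arguments: {"type":"object","properties":{"plan":{"type":"array","items":{"type":"array"}}},"required":["plan"]}

```bash
mkdir -p pics; cat > h.py <<'E'
from bench import *
import numpy as np, cv2
from scipy.spatial.transform import Rotation as R
def pts(c):
    d=c["range_z"]; K=c["intrinsics"]; v,u=np.mgrid[0:480,0:640]
    P=np.stack([(u-K[0,2])/K[0,0]*d,(v-K[1,2])/K[1,1]*d,d],-1)
    M=cv2.Rodrigues(np.array(c["rvec"],float))[0]
    W=(P-np.array(c["tvec"]).ravel())@M
    W[d<=0]=np.nan
    return W
def obs():
    o=get_obs(); q=o["eef_rot"]; r=R.from_quat([q[1],q[2],q[3],q[0]]).as_matrix()
    return o,np.array(o["eef_pos"]),r
def save(n,im): cv2.imwrite("pics/"+n,im[:,:,::-1])
E
python3 - <<'E'
from h import *
o,p,r=obs(); print(o["time_s"],p,r.round(3).tolist(),o["opening"])
for n in ("top","side"):
    c=camera(n); W=pts(c); save(n+"0.png",c["image"])
    print(n,"cam at",(-cv2.Rodrigues(np.array(c["rvec"],float))[0].T@np.array(c["tvec"]).ravel()).round(3))
    for l in ("blue_bin","grey_bin","stand","tray","square","oil_bottle","tape_roll","blue_bin_grip"):
        for m in masks_of(c,l)[:1]:
            Q=W[m["mask"]]; Q=Q[~np.isnan(Q[:,0])]
            if len(Q)<5: print(l,"few");continue
            print(l,round(m["conf"],2),[int(x) for x in m["rect"]],"lo",np.percentile(Q,3,axis=0).round(3),"hi",np.percentile(Q,97,axis=0).round(3),"med",np.median(Q,axis=0).round(3), "rect",[np.round(t,3).tolist() if not np.isscalar(t) else round(t,1) for t in cv2.minAreaRect(Q[:,:2].astype(np.float32))])
E
```

```text
0.0 [0.18806518 0.5428028  0.23039135] [[-0.945, 0.328, -0.001], [0.328, 0.945, -0.001], [0.0, -0.002, -1.0]] 0.9955978529950954
top cam at [0.316 0.004 1.083]
blue_bin 0.84 [298, 210, 57, 96] lo [ 0.509 -0.016  0.101] hi [0.669 0.091 0.235] med [0.591 0.038 0.121] rect [[0.627, 0.04], [0.248, 0.111], 11.3]
grey_bin 0.72 [310, 211, 4, 4] lo [0.607 0.005 0.116] hi [0.616 0.017 0.13 ] med [0.611 0.012 0.125] rect [[0.612, 0.011], [0.009, 0.011], 1.5]
stand 0.57 [325, 196, 139, 98] lo [ 0.565 -0.155  0.008] hi [0.712 0.128 0.239] med [ 0.658 -0.022  0.033] rect [[0.67, -0.022], [0.24, 0.343], 11.4]
tray 0.82 [453, 318, 80, 92] lo [ 0.283 -0.41   0.001] hi [ 0.483 -0.244  0.06 ] med [ 0.382 -0.338  0.006] rect [[0.383, -0.34], [0.196, 0.21], 89.0]
square 0.67 [175, 293, 78, 88] lo [ 0.331  0.258 -0.003] hi [0.527 0.416 0.004] med [0.426 0.337 0.001] rect [[0.43, 0.338], [0.172, 0.212], 87.4]
oil_bottle 0.66 [205, 191, 34, 40] lo [0.644 0.247 0.01 ] hi [0.687 0.293 0.151] med [0.659 0.265 0.097] rect [[0.688, 0.274], [0.092, 0.056], 0.5]
tape_roll 0.91 [438, 205, 41, 38] lo [ 0.61  -0.354
[... 816 characters left out ...]
0.482 -0.247  0.061] med [ 0.379 -0.327  0.007] rect [[0.38, -0.314], [0.202, 0.215], 88.8]
square 0.75 [273, 204, 73, 39] lo [ 0.329  0.256 -0.002] hi [0.527 0.419 0.006] med [0.427 0.333 0.002] rect [[0.428, 0.339], [0.184, 0.214], 88.3]
oil_bottle 0.75 [358, 192, 16, 41] lo [0.644 0.246 0.034] hi [0.687 0.282 0.152] med [0.664 0.258 0.095] rect [[0.658, 0.241], [0.415, 0.047], 75.0]
tape_roll 0.73 [406, 396, 53, 54] lo [ 0.61  -0.362  0.002] hi [ 0.701 -0.269  0.048] med [ 0.657 -0.319  0.041] rect [[0.656, -0.304], [0.102, 0.118], 17.9]
blue_bin_grip 0.73 [348, 235, 81, 70] lo [ 0.509 -0.024  0.104] hi [0.667 0.097 0.236] med [0.585 0.046 0.14 ] rect [[0.624, 0.11], [0.347, 0.186], 62.2]
```

```bash
python3 - <<'E'
from h import *
ims=[]
for n in ("top","side"):
    c=camera(n); W=pts(c); im=c["image"].astype(int); z=W[...,2]
    dark=im.max(-1)<70
    m=(z>.225)&(z<.245)&(W[...,0]>.5)&(W[...,0]<.63)&(abs(W[...,1])<.25)
    for nm,mm in (("all",m),("bluebar",m&(W[...,1]>-.025)),("greybar",m&(W[...,1]<-.025))):
        Q=W[mm]
        if len(Q)>5: print(n,nm,len(Q),Q.mean(0).round(4),Q[:,2].max().round(4),[np.round(t,4) for t in cv2.minAreaRect(Q[:,:2].astype(np.float32))], np.degrees(np.arctan2(*np.linalg.svd(Q[:,:2]-Q[:,:2].mean(0))[2][0][::-1])))
    # strips/crossbar
    m=(z>.21)&(z<.25)&(W[...,0]>.63)&(W[...,0]<.75)&(abs(W[...,1])<.25)
    Q=W[m]; print(n,"bar/strip",len(Q),Q.mean(0).round(4),[np.round(t,4) for t in cv2.minAreaRect(Q[:,:2].astype(np.float32))])
    u=im[130:330,200:440] if n=="top" else im[170:370,260:500]
    ims.append(cv2.resize(u.astype(np.uint8),None,fx=1.6,fy=2.4))
save("crop1.png",np.hstack(ims))
E
```

```text
top all 722 [ 0.6037 -0.0269  0.2332] 0.2383 [array([ 0.6056, -0.0297]), array([0.0159, 0.2389]), np.float64(11.286)] -78.8414290536923
top bluebar 371 [0.5908 0.038  0.2332] 0.2377 [array([0.5919, 0.0387]), array([0.0152, 0.0992]), np.float64(10.8802)] -78.94894083069744
top greybar 351 [ 0.6174 -0.0955  0.2332] 0.2383 [array([ 0.6192, -0.0981]), array([0.0154, 0.0994]), np.float64(10.376)] -79.71991302153208
top bar/strip 1312 [ 0.6782 -0.0158  0.2305] [array([ 0.6502, -0.0209]), array([0.0851, 0.2994]), np.float64(11.0668)]
side all 556 [ 0.6052 -0.0405  0.2338] 0.239 [array([ 0.6047, -0.0306]), array([0.0155, 0.2406]), np.float64(11.1314)] -78.85477776064421
side bluebar 250 [0.5906 0.0335 0.2336] 0.2386 [array([0.5912, 0.0378]), array([0.0152, 0.1011]), np.float64(11.2822)] -78.38145054488756
side greybar 306 [ 0.6172 -0.1009  0.234 ] 0.239 [array([ 0.6182, -0.0987]), array([0.0154, 0.1017]), np.float64(10.8329)] -79.40727672203245
side bar/strip 1188 [ 0.6809 -0.0381  0.2296] [array([ 0.649 , -0.0208]), array([0.0855, 0.3018]), np.float64(11.1825)]
```

View pics/side0.png

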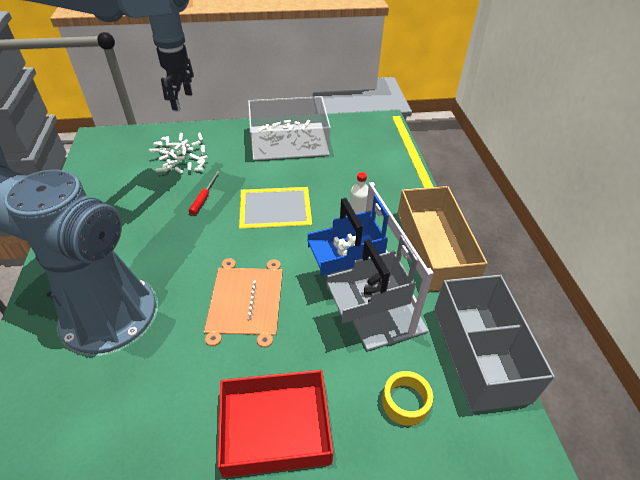

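View pics/crop1.png

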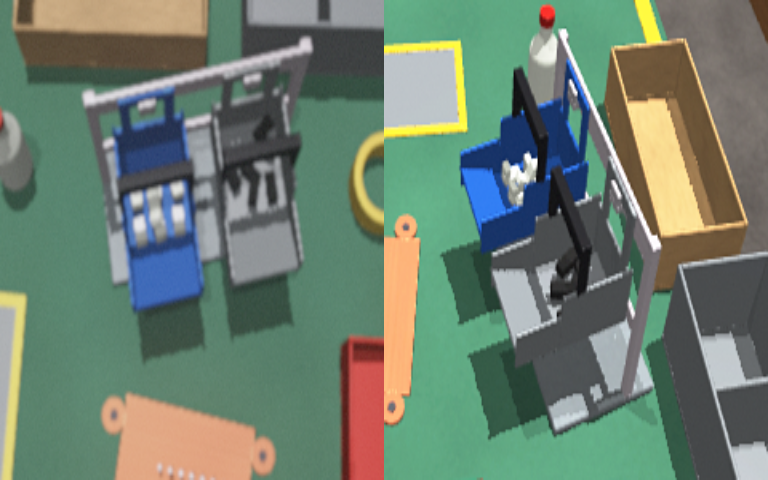

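```bash
cat >> h.py <<'E'
def to(pos,ydeg=None,p=None,r=None):
    """shift & turn numbers (units of the rows) to bring TCP to pos with tool y at world yaw ydeg (mod 180)"""
    if p is None: _,p,r=obs()
    s=r.T@(np.array(pos)-p)/0.4
    y0=np.degrees(np.arctan2(r[1,1],r[0,1])); t=0
    if ydeg is not None:
        t=(ydeg-y0+90)%180-90; t=-t/180
    print("shift",s.round(4).tolist(),"turn",round(t,4),"dist",round(np.linalg.norm(s)*.4,3)); return s,t
def say():
    o,p,r=obs(); print("t",round(o["time_s"],2),"p",p.round(4),"y",np.degrees(np.arctan2(r[1,1],r[0,1])).round(1),"z",r[:,2].round(3),"q",np.round(o["q"],2),"F",np.round(o["wrist_force"],1),"T",np.round(o["torque"],2),"op",round(o["opening"],3),"g",round(o["grasp_force"],1))
E
python3 - <<'E'
from h import *
say(); to((.42,.22,.33),11.2)
E
```

```text
t 1.0 p [0.1884 0.5433 0.2313] y 70.9 z [ 0.  0. -1.] q [ 1.03  0.18  1.61  0.    1.35 -0.21] F [-0.8  0.6  0.1] T [-0.02 -0.04 -0.01] op 0.999 g 0.0
shift [-0.8118, -0.5739, -0.2467] turn 0.3315 dist 0.41
```

Call:
play_rows:
  plan:
    - [40, [-0.08, -0.05, -0.12], 0.04]
    - [40, [-0.81, -0.574, -0.247], 0.3315]
    - [40, [-0.81, -0.574, -0.247], 0.3315]
    - [40, [-0.81, -0.574, -0.247], 0.3315]
    - [40, [-0.81, -0.574, -0.247], 0.3315]
    - [40, [-0.81, -0.574, -0.247], 0.3315]
    - [40, [-0.81, -0.574, -0.247], 0.3315]
    - [40, [-0.81, -0.574, -0.247], 0.3315]
    - [40, [-0.81, -0.574, -0.247], 0.3315]
    - [40, [-0.81, -0.574, -0.247], 0.3315]

```text
time_s: 2.0
eef_pos: [0.4211, 0.2179, 0.3307]
eef_rot: [0.001, 0.636, 0.771, 0.0]
wrist_force: [-0.1, 0.9, -0.7]
opening: 0.47
grasp_force: 0.0
```

```bash
python3 - <<'E'
from h import *
say(); to((.591,.0385,.29),11.2)
E
```

```text
t 2.0 p [0.4211 0.2179 0.3307] y 10.9 z [ 0.002 -0.    -1.   ] q [ 0.23 -0.12  1.72 -0.    1.54  0.04] F [-0.1  0.9 -0.7] T [ 0.05 -0.   -0.  ] op 0.47 g 0.0
shift [-0.5209, 0.3318, 0.1026] turn -0.0014 dist 0.25
```

Call:
play_rows:
  plan:
    - [40, [-0.521, 0.332, 0.0], -0.001]
    - [40, [-0.521, 0.332, 0.0], -0.001]
    - [40, [-0.521, 0.332, 0.05], -0.001]
    - [40, [-0.521, 0.332, 0.1], -0.001]
    - [40, [-0.521, 0.332, 0.1], -0.001]
    - [40, [-0.521, 0.332, 0.1], -0.001]
    - [40, [-0.521, 0.332, 0.1], -0.001]

```text
time_s: 2.7
eef_pos: [0.5897, 0.0418, 0.2884]
eef_rot: [-0.002, 0.634, 0.773, -0.001]
wrist_force: [0.8, 0.1, 0.5]
opening: 0.469
grasp_force: 0.0
```

```bash
python3 - <<'E'
from h import *
say()
c=camera("side"); W=pts(c); z=W[...,2]
m=(z>.225)&(z<.245)&(W[...,0]>.55)&(W[...,0]<.63)&(W[...,1]>-.025)&(W[...,1]<.12)
Q=W[m]; print(len(Q),[np.round(t,4) for t in cv2.minAreaRect(Q[:,:2].astype(np.float32))])
to((.5912,.0385,.206),11.2)
save("side1.png",c["image"][140:340,260:460])
c=camera("wrist"); save("w1.png",c["image"])
E
```

```text
t 2.7 p [0.5897 0.0418 0.2884] y 11.3 z [-0.003  0.001 -1.   ] q [-0.13  0.18  1.5   0.    1.47 -0.33] F [0.8 0.1 0.5] T [-0.01  0.01  0.06] op 0.469 g 0.0
252 [array([0.591 , 0.0367]), array([0.0161, 0.101 ]), np.float64(10.4411)]
shift [-0.0112, 0.0022, 0.209] turn 0.0012 dist 0.084
```

View pics/w1.png

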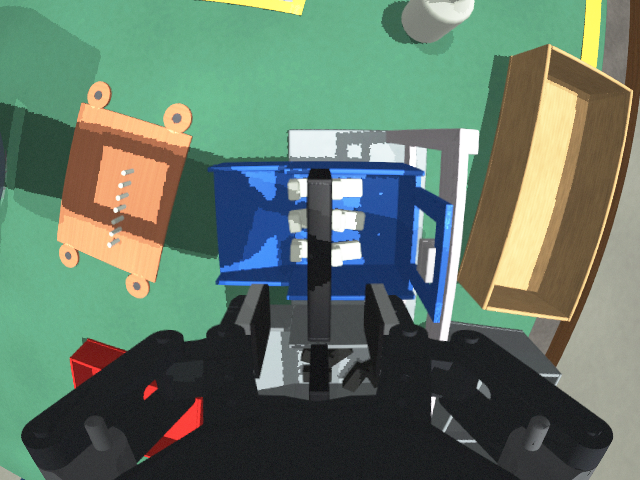

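Call:
play_rows:
  plan:
    - [40, [-0.008, 0.002, 0.1], 0.0]
    - [40, [-0.008, 0.002, 0.2], 0.0]
    - [40, [-0.008, 0.002, 0.205], 0.0]
    - [0, [-0.008, 0.002, 0.205], 0.0]
    - [0, [-0.008, 0.002, 0.205], 0.0]
    - [0, [-0.008, 0.002, 0.205], 0.0]
    - [0, [-0.008, 0.002, 0.205], 0.0]
    - [0, [-0.008, 0.002, 0.205], 0.0]
    - [0, [-0.008, 0.002, 0.205], 0.0]

```text
time_s: 3.7
eef_pos: [0.5923, 0.0392, 0.2112]
eef_rot: [0.001, 0.633, 0.774, 0.001]
wrist_force: [-5.3, 2.2, 7.5]
opening: 0.153
grasp_force: 61.3
```

```bash
python3 - <<'E'
from h import *
say()
E
```

```text
t 3.7 p [0.5923 0.0392 0.2112] y 11.4 z [ 0.003  0.    -1.   ] q [-0.13  0.24  1.58  0.    1.32 -0.33] F [-5.3  2.2  7.5] T [0.34 0.83 0.02] op 0.153 g 61.3
```

Call:
play_rows:
  plan:
    - [0, [-0.008, 0.0, -0.02], 0]
    - [0, [-0.008, 0.0, -0.05], 0]
    - [0, [-0.008, 0.0, -0.08], 0]
    - [0, [-0.008, -0.0, -0.08], 0]
    - [0, [-0.008, -0.05, -0.08], 0]
    - [0, [-0.008, -0.11, -0.08], 0]
    - [0, [-0.008, -0.18, -0.08], 0]
    - [0, [-0.008, -0.25, -0.08], 0]
    - [0, [-0.008, -0.31, -0.08], 0]
    - [0, [-0.008, -0.31, -0.08], 0]

```text
time_s: 4.7
eef_pos: [0.4682, 0.0109, 0.2398]
eef_rot: [-0.0, 0.634, 0.774, -0.0]
wrist_force: [0.2, 0.2, -3.2]
opening: 0.148
grasp_force: 59.9
```

```bash
python3 - <<'E'
from h import *
say()
c=camera("side"); save("side2.png",cv2.resize(c["image"][120:420,180:460],None,fx=2,fy=2))
E
```

```text
t 4.7 p [0.4682 0.0109 0.2398] y 11.3 z [-0.001 -0.    -1.   ] q [-0.23 -0.07  1.85 -0.    1.36 -0.43] F [ 0.2  0.2 -3.2] T [0.02 0.   0.02] op 0.148 g 59.9
```

View pics/side2.png

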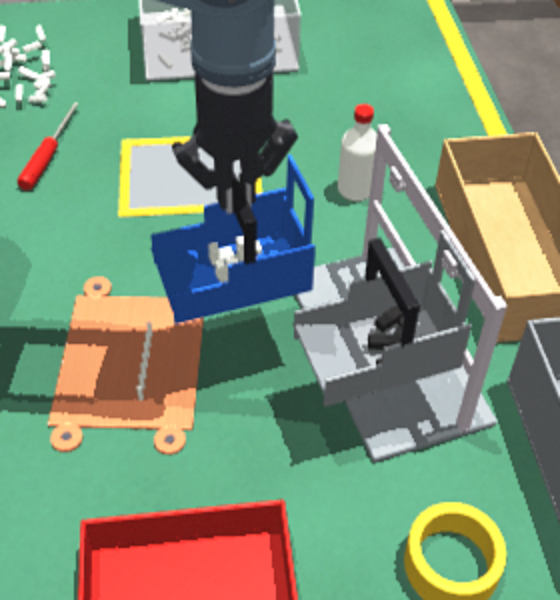

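```bash
python3 - <<'E'
from h import *
say()
for n in ("top","side"):
    c=camera(n); W=pts(c); im=c["image"].astype(int)
    red=(im[...,0]>120)&(im[...,1]<60)&(im[...,2]<60)
    m=red&(W[...,2]>.054)&(W[...,2]<.068)&(W[...,1]<-.15)&(W[...,0]<.6)
    Q=W[m]; print(n,len(Q),[np.round(t,4) for t in cv2.minAreaRect(Q[:,:2].astype(np.float32))],Q[:,:2].min(0),Q[:,:2].max(0))
    b=(im[...,2]>100)&(im[...,0]<60)&(abs(W[...,1])<.15)
    Q=W[b]; print("blue z",np.nanpercentile(Q[:,2],[1,5,50,95,99]).round(3), "n",len(Q), [np.round(t,4) for t in cv2.minAreaRect(Q[~np.isnan(Q[:,0])][:,:2].astype(np.float32))])
to((.380,-.329,.24),0)
E
```

```text
t 4.75 p [0.4699 0.0109 0.2403] y 11.3 z [ 0.001 -0.    -1.   ] q [-0.23 -0.07  1.85  0.    1.36 -0.43] F [ 1.   0.5 -2.4] T [-0.03  0.03 -0.03] op 0.152 g 59.9
top 89 [array([ 0.3816, -0.3267]), array([0.1666, 0.204 ]), np.float64(89.0962)] [ 0.2800619  -0.41070861] [ 0.48443486 -0.24176257]
blue z [0.13  0.132 0.141 0.204 0.399] n 289 [array([0.4508, 0.0257]), array([0.1009, 0.1043]), np.float64(79.2307)]
side 383 [array([ 0.3809, -0.3301]), array([0.1689, 0.2076]), np.float64(89.1603)] [ 0.27631268 -0.41558851] [ 0.4841402 -0.2453925]
blue z [0.132 0.134 0.16  0.21  0.261] n 3251 [array([0.4545, 0.0526]), array([0.1664, 0.1954]), np.float64(11.4481)]
shift [-0.788, -0.3912, 0.0012] turn 0.0632 dist 0.352
```

Call:
play_rows:
  plan:
    - [0, [-0.04, -0.02, 0], 0.01]
    - [0, [-0.12, -0.06, 0], 0.02]
    - [0, [-0.22, -0.11, 0], 0.04]
    - [0, [-0.32, -0.16, 0], 0.063]
    - [0, [-0.42, -0.21, 0], 0.063]
    - [0, [-0.52, -0.26, 0], 0.063]
    - [0, [-0.61, -0.305, 0], 0.063]
    - [0, [-0.69, -0.345, 0], 0.063]
    - [0, [-0.75, -0.374, 0], 0.063]
    - [0, [-0.785, -0.39, 0], 0.063]

```text
time_s: 5.85
eef_pos: [0.3795, -0.3303, 0.24]
eef_rot: [0.0, 0.707, 0.707, -0.0]
wrist_force: [1.0, 0.1, -3.4]
opening: 0.15
grasp_force: 59.2
```

```bash
python3 - <<'E'
from h import *
say(); to((.379,-.329,.118),0)
E
```

```text
t 5.85 p [ 0.3795 -0.3303  0.24  ] y -0.1 z [ 0.    -0.001 -1.   ] q [-0.95  0.01  1.77 -0.    1.36 -0.95] F [ 1.   0.1 -3.4] T [-0.13  0.02 -0.02] op 0.15 g 59.2
shift [0.0035, -0.0014, 0.3051] turn -0.0003 dist 0.122
```

Call:
play_rows:
  plan:
    - [0, [0.003, -0.001, 0.06], 0]
    - [0, [0.003, -0.001, 0.14], 0]
    - [0, [0.003, -0.001, 0.22], 0]
    - [0, [0.003, -0.001, 0.28], 0]
    - [0, [0.003, -0.001, 0.3], 0]
    - [0, [0.003, -0.001, 0.305], 0]
    - [0, [0.003, -0.001, 0.308], 0]

```text
time_s: 6.55
eef_pos: [0.3816, -0.3343, 0.1229]
eef_rot: [0.007, 0.707, 0.708, -0.004]
wrist_force: [-11.0, -14.2, 27.7]
opening: 0.149
grasp_force: 76.3
```

```bash
python3 - <<'E'
from h import *
say()
c=camera("side"); W=pts(c); im=c["image"].astype(int)
b=(im[...,2]>100)&(im[...,0]<60)&(W[...,1]<-.15)&(W[...,0]<.6)
Q=W[b]; print("blue z",np.nanpercentile(Q[:,2],[1,5,50,95,99]).round(3),np.nanpercentile(Q[:,0],[1,99]))
E
```

```text
t 6.55 p [ 0.3816 -0.3343  0.1229] y 0.1 z [ 0.004 -0.016 -1.   ] q [-0.95  0.15  1.88 -0.01  1.1  -0.95] F [-11.  -14.2  27.7] T [-1.17  2.02 -0.11] op 0.149 g 76.3
blue z [0.022 0.026 0.065 0.137 0.167] [0.29116199 0.45387219]
```

Call:
play_rows:
  plan:
    - [0, [0, 0, -0.014], 0]
    - [0, [0, 0, -0.014], 0]
    - [30, [0, 0, -0.014], 0]
    - [30, [0, 0, -0.014], 0]
    - [30, [0, 0, -0.014], 0]
    - [30, [0, 0, -0.014], 0]

```text
time_s: 7.2
eef_pos: [0.3792, -0.3257, 0.1219]
eef_rot: [-0.001, 0.707, 0.708, 0.0]
wrist_force: [-0.5, 0.4, -0.1]
opening: 0.353
grasp_force: 0.0
```

```bash
python3 - <<'E'
from h import *
say()
to((.379,-.329,.25),90)
E
```

```text
t 7.2 p [ 0.3792 -0.3257  0.1219] y 0.1 z [-0.001  0.001 -1.   ] q [-0.95  0.15  1.89  0.    1.11 -0.95] F [-0.5  0.4 -0.1] T [0.06 0.03 0.05] op 0.353 g 0.0
shift [-0.0079, -0.0006, -0.3202] turn -0.4996 dist 0.128
```

Call:
play_rows:
  plan:
    - [40, [0, 0, -0.11], 0]
    - [60, [0, 0, -0.2], 0]
    - [85, [0.0, 0.0, -0.32], 0.5]
    - [85, [0, 0.0, -0.32], 0.5]
    - [85, [0, 0.08, -0.32], 0.5]
    - [85, [0, 0.12, -0.32], 0.5]
    - [85, [0, 0.12, -0.32], 0.5]
    - [85, [0, 0.12, -0.32], 0.5]
    - [85, [0, 0.12, -0.32], 0.5]
    - [85, [0, 0.12, -0.32], 0.5]

```text
time_s: 8.2
eef_pos: [0.4272, -0.3259, 0.25]
eef_rot: [-0.001, 0.983, 0.182, -0.0]
wrist_force: [-0.9, 0.2, 0.8]
opening: 0.998
grasp_force: 0.0
```

```bash
python3 - <<'E'
from h import *
say()
for n in ("side","top"):
    c=camera(n); W=pts(c); im=c["image"].astype(int)
    reg=(W[...,1]<-.2)&(W[...,0]<.52)&(W[...,0]>.25)
    b=(im[...,2]>70)&(im[...,0]<60)&(im[...,2]>im[...,1]+25)&reg
    Q=W[b]; print(n,len(Q),"x",np.nanpercentile(Q[:,0],[1,99]).round(4),"y",np.nanpercentile(Q[:,1],[1,99]).round(4))
    for lo,hi in ((.122,.15),(.075,.12)):
        m=b&(W[...,2]>lo)&(W[...,2]<hi); Q=W[m]
        if len(Q)>3: print(" z",lo,hi,len(Q),Q.mean(0).round(4),"min",Q.min(0).round(4),"max",Q.max(0).round(4))
    m=(im.max(-1)<75)&(W[...,2]>.125)&(W[...,2]<.15)&reg; Q=W[m]
    if len(Q)>3: print(" bar",len(Q),Q.mean(0).round(4),[np.round(t,4) for t in cv2.minAreaRect(Q[:,:2].astype(np.float32))])
    if n=="side": save("side3.png",cv2.resize(im[330:480,190:360].astype(np.uint8),None,fx=4,fy=4))
c=camera("wrist"); save("w3.png",c["image"])
E
```

```text
t 8.2 p [ 0.4272 -0.3259  0.25  ] y -69.0 z [-0.001  0.001 -1.   ] q [-0.87  0.08  1.68  0.    1.38  0.33] F [-0.9  0.2  0.8] T [-0.06  0.03 -0.03] op 0.998 g 0.0
side 4023 x [0.2931 0.4546] y [-0.37   -0.2381]
 z 0.122 0.15 285 [ 0.4031 -0.3039  0.1267] min [ 0.3568 -0.3691  0.122 ] max [ 0.456  -0.2841  0.1491]
 z 0.075 0.12 1313 [ 0.3669 -0.265   0.1065] min [ 0.2904 -0.3916  0.0752] max [ 0.4561 -0.2341  0.12  ]
 bar 222 [ 0.382  -0.3395  0.1385] [array([ 0.3821, -0.3341]), array([0.0135, 0.0699]), np.float64(1.0905)]
top 1436 x [0.3309 0.4516] y [-0.3358 -0.2365]
 z 0.122 0.15 114 [ 0.4247 -0.2935  0.1245] min [ 0.3656 -0.3473  0.122 ] max [ 0.4546 -0.2777  0.1321]
 z 0.075 0.12 1214 [ 0.3932 -0.259   0.1069] min [ 0.3224 -0.2895  0.0928] max [ 0.452  -0.2352  0.12  ]
```

View pics/w3.png

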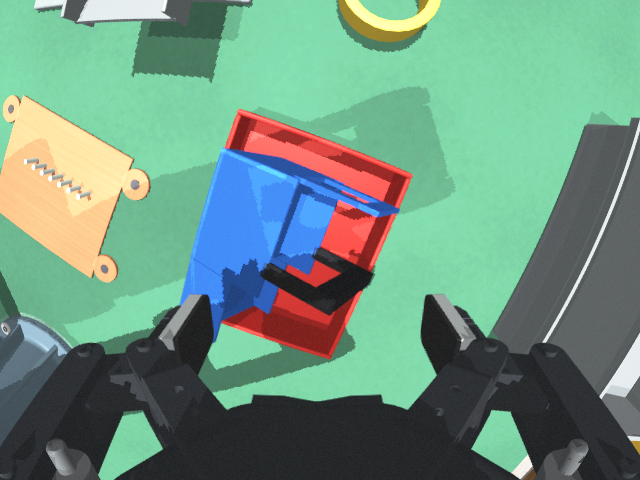

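View side3.

View pics/side3.png

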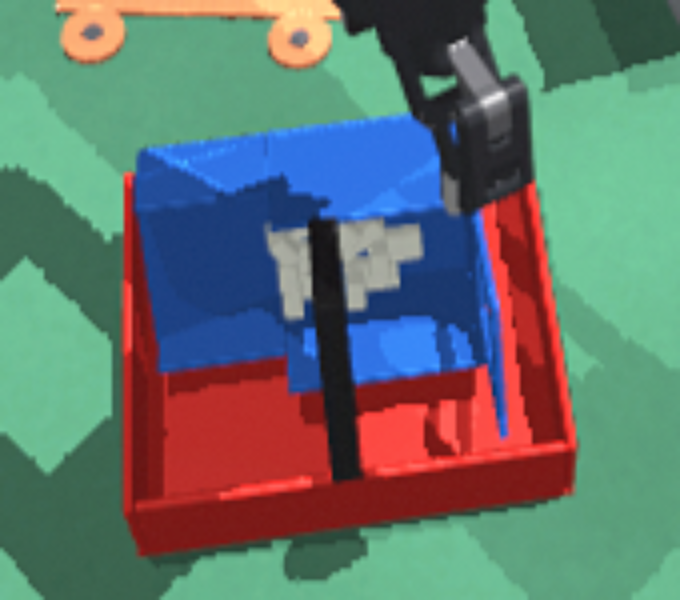

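```bash
cat >> h.py <<'E'
def barline(W,im,zmin=.05,box=(.25,.52,-.46,-.2),maxv=75):
    m=(im.max(-1)<maxv)&(W[...,2]>zmin)&(W[...,2]<.22)&(W[...,0]>box[0])&(W[...,0]<box[1])&(W[...,1]>box[2])&(W[...,1]<box[3])
    return m
E
python3 - <<'E'
from h import *
c=camera("side"); W=pts(c); im=c["image"].astype(int)
m=barline(W,im); n,l,st,ce=cv2.connectedComponentsWithStats(m.astype(np.uint8))
for i in range(1,n):
    if st[i,4]>25:
        Q=W[l==i]; cc=Q.mean(0); u,s,v=np.linalg.svd(Q-cc,full_matrices=False)
        t=(Q-cc)@v[0]; print(st[i],cc.round(4),"dir",v[0].round(3),"ends",(cc+np.percentile(t,2)*v[0]).round(4),(cc+np.percentile(t,98)*v[0]).round(4))
# white clips
w=(im.min(-1)>120)&(W[...,0]>.25)&(W[...,0]<.5)&(W[...,1]<-.2)&(W[...,1]>-.42)&(W[...,2]<.15)
Q=W[w]; print("clips",len(Q),Q.mean(0).round(3),Q.min(0).round(3),Q.max(0).round(3))
# blue surfaces: normals
b=(im[...,2]>70)&(im[...,0]<60)&(im[...,2]>im[...,1]+25)&(W[...,1]<-.2)&(W[...,0]<.52)
dx=cv2.GaussianBlur(np.nan_to_num(W),(0,0),1.2)
N=np.cross(np.gradient(dx,axis=1),np.gradient(dx,axis=0)); N/=np.linalg.norm(N,axis=-1,keepdims=True)+1e-12
er=cv2.erode(b.astype(np.uint8),np.ones((5,5)))>0
n_=N[er]; P=W[er]
_,lab,cen=cv2.kmeans(n_.astype(np.float32),5,None,(3,50,1e-4),5,cv2.KMEANS_PP_CENTERS)
for k in range(5):
    s=lab.ravel()==k; print(s.sum(),cen[k].round(2),P[s].mean(0).round(3),np.percentile(P[s],5,axis=0).round(3),np.percentile(P[s],95,axis=0).round(3))
E
```

```text
[267 384  14  67 491] [ 0.3823 -0.3598  0.1209] dir [-0.011  0.701  0.713] ends [ 0.3831 -0.4047  0.0753] [ 0.3818 -0.328   0.1533]
clips 464 [ 0.389 -0.281  0.042] [ 0.27  -0.357  0.   ] [ 0.457 -0.21   0.141]
1461 [ 0.01 -0.39 -0.9 ] [ 0.38  -0.286  0.072] [ 0.305 -0.33   0.017] [ 0.44  -0.248  0.122]
622 [-0.27  0.8  -0.46] [ 0.33  -0.278  0.045] [ 0.299 -0.294  0.017] [ 0.439 -0.266  0.077]
149 [ 0.88  0.03 -0.24] [ 0.422 -0.294  0.055] [ 0.348 -0.339  0.015] [ 0.454 -0.254  0.121]
186 [-0.    0.89  0.27] [ 0.34  -0.27   0.084] [ 0.299 -0.289  0.03 ] [ 0.44  -0.256  0.118]
37 [-0.79 -0.2  -0.12] [ 0.364 -0.296  0.036] [ 0.33  -0.33   0.024] [ 0.396 -0.265  0.059]
```

```bash
python3 - <<'E'
from h import *
say(); to((.3825,-.357,.23),0); to((.3825,-.357,.112),0)
# bar only top end part: fit upper points
c=camera("top"); W=pts(c); im=c["image"].astype(int)
m=barline(W,im,box=(.34,.41,-.46,-.2)); Q=W[m]; print(len(Q))
for lo in np.arange(-.42,-.28,.01):
    s=(Q[:,1]>lo)&(Q[:,1]<lo+.01)
    if s.sum()>2: print(round(lo,3),s.sum(),np.median(Q[s],0).round(3))
c=camera("side"); W=pts(c); im=c["image"].astype(int)
m=barline(W,im,box=(.36,.41,-.46,-.2)); Q=W[m]
for lo in np.arange(-.42,-.28,.01):
    s=(Q[:,1]>lo)&(Q[:,1]<lo+.01)
    if s.sum()>2: print(round(lo,3),s.sum(),np.median(Q[s],0).round(3))
E
```

```text
t 8.4 p [ 0.4271 -0.3262  0.2502] y -68.5 z [-0.     0.001 -1.   ] q [-0.87  0.08  1.68  0.    1.38  0.32] F [ 0.4 -0.8  0.2] T [ 0.01 -0.    0.01] op 0.999 g 0.0
shift [-0.1321, 0.0308, 0.0505] turn -0.3804 dist 0.058
shift [-0.1321, 0.031, 0.3455] turn -0.3804 dist 0.148
0
-0.4 52 [ 0.383 -0.394  0.072]
-0.39 71 [ 0.383 -0.385  0.091]
-0.38 81 [ 0.383 -0.375  0.111]
-0.37 76 [ 0.382 -0.365  0.134]
-0.36 60 [ 0.383 -0.356  0.15 ]
-0.35 32 [ 0.382 -0.345  0.149]
-0.34 32 [ 0.382 -0.336  0.146]
-0.33 28 [ 0.382 -0.325  0.14 ]
-0.32 32 [ 0.381 -0.315  0.135]
-0.31 22 [ 0.381 -0.306  0.131]
```

```bash
python3 - <<'E'
from h import *
say(); to((.3825,-.363,.23),0); to((.3825,-.363,.100),0)
E
```

```text
t 8.5 p [ 0.4271 -0.3262  0.2503] y -68.5 z [-0.  0. -1.] q [-0.87  0.08  1.68  0.    1.38  0.32] F [0.5 1.2 0.6] T [-0.03 -0.03 -0.  ] op 0.991 g 0.0
shift [-0.1375, 0.0447, 0.0508] turn -0.3807 dist 0.061
shift [-0.1375, 0.0448, 0.3758] turn -0.3807 dist 0.161
```

Call:
play_rows:
  plan:
    - [44, [-0.1375, 0.045, 0.05], -0.381]
    - [44, [-0.1375, 0.045, 0.05], -0.381]
    - [44, [-0.1375, 0.045, 0.05], -0.381]
    - [44, [-0.1375, 0.045, 0.05], -0.381]
    - [44, [-0.1375, 0.045, 0.05], -0.381]
    - [44, [-0.1375, 0.045, 0.05], -0.381]
    - [44, [-0.1375, 0.045, 0.05], -0.381]
    - [44, [-0.1375, 0.045, 0.05], -0.381]
    - [44, [-0.1375, 0.045, 0.13], -0.381]
    - [44, [-0.1375, 0.045, 0.2], -0.381]

```text
time_s: 9.5
eef_pos: [0.3828, -0.3636, 0.1704]
eef_rot: [0.001, 0.707, 0.707, -0.0]
wrist_force: [-0.1, 0.2, -0.9]
opening: 0.512
grasp_force: 0.0
```

```bash
python3 - <<'E'
from h import *
say(); to((.3825,-.363,.100),0)
E
```

```text
t 9.5 p [ 0.3828 -0.3636  0.1704] y 0.0 z [ 0.001 -0.002 -1.   ] q [-0.98  0.14  1.78  0.    1.22 -0.99] F [-0.1  0.2 -0.9] T [ 0.06 -0.02 -0.01] op 0.512 g 0.0
shift [0.0019, -0.001, 0.1761] turn 0.0002 dist 0.07
```

Descend, pinch, and lift a little, then look at the roll.

Call:
play_rows:
  plan:
    - [44, [0.0, 0, 0.09], 0]
    - [44, [0, 0, 0.172], 0]
    - [44, [0, 0, 0.172], 0]
    - [0, [0, 0, 0.172], 0]
    - [0, [0, 0, 0.172], 0]
    - [0, [0, 0, 0.172], 0]
    - [0, [0, 0, 0.172], 0]
    - [0, [0, 0, 0.172], 0]
    - [0, [0, 0, 0.172], 0]

```text
time_s: 10.4
eef_pos: [0.3833, -0.3646, 0.1038]
eef_rot: [0.002, 0.708, 0.706, -0.0]
wrist_force: [-0.9, -0.8, 7.0]
opening: 0.153
grasp_force: 59.1
```

Call:
play_rows:
  plan:
    - [0, [0, 0, -0.03], 0]
    - [0, [0, 0, -0.08], 0]
    - [0, [0, 0, -0.14], 0]
    - [0, [0, 0, -0.2], 0]
    - [0, [0, 0, -0.25], 0]
    - [0, [0, 0, -0.28], 0]
    - [0, [0, 0, -0.3], 0]

```text
time_s: 11.1
eef_pos: [0.3826, -0.3632, 0.2229]
eef_rot: [0.001, 0.708, 0.706, -0.0]
wrist_force: [0.7, 0.2, -3.2]
opening: 0.153
grasp_force: 58.7
```

```bash
python3 - <<'E'
from h import *
say()
c=camera("side"); save("side4.png",cv2.resize(c["image"][270:480,170:380],None,fx=2.8,fy=2.8))
E
```

```text
t 11.1 p [ 0.3826 -0.3632  0.2229] y -0.1 z [ 0.001 -0.001 -1.   ] q [-0.98  0.08  1.74 -0.    1.32 -0.98] F [ 0.7  0.2 -3.2] T [-0.29  0.01  0.01] op 0.153 g 58.7
```

View pics/side4.png

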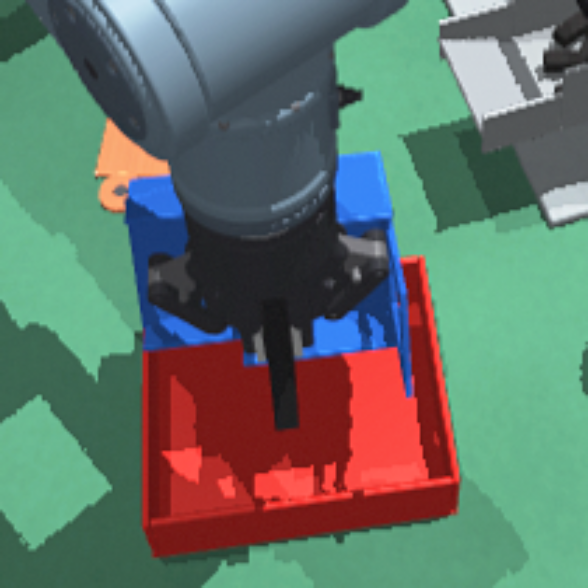

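Call:
play_rows:
  plan:
    - [0, [0.125, 0, 0], 0]
    - [0, [0.25, 0, 0], 0]
    - [0, [0.36, 0, 0], 0]
    - [0, [0.44, 0, 0], 0]
    - [0, [0.51, 0, 0], 0]
    - [0, [0.56, 0, 0], 0]
    - [0, [0.59, 0, 0], 0]
    - [0, [0.6, 0, 0], 0]

```text
time_s: 11.95
eef_pos: [0.3826, -0.122, 0.2211]
eef_rot: [-0.001, 0.707, 0.707, -0.0]
wrist_force: [0.7, -0.1, -2.7]
opening: 0.153
grasp_force: 58.9
```

```bash
cat >> h.py <<'E'
def blueroll(c,box):
    """kmeans of blue surface normals inside box (x0,x1,y0,y1)"""
    W=pts(c); im=c["image"].astype(int)
    b=(im[...,2]>70)&(im[...,0]<60)&(im[...,2]>im[...,1]+25)&(W[...,0]>box[0])&(W[...,0]<box[1])&(W[...,1]>box[2])&(W[...,1]<box[3])
    er=cv2.erode(b.astype(np.uint8),np.ones((3,3)))>0
    P=W[b]; 
    if len(P)<40: return print("few blue",len(P))
    print("blue",len(P),"p2",np.nanpercentile(P,2,axis=0).round(3),"p98",np.nanpercentile(P,98,axis=0).round(3))
    out=[]; rem=W[er]; rem=rem[~np.isnan(rem[:,0])]; rng=np.random.default_rng(0)
    for k in range(3):
        best=None
        if len(rem)<60: break
        for _ in range(300):
            t=rem[rng.choice(len(rem),3,False)]; n=np.cross(t[1]-t[0],t[2]-t[0]); L=np.linalg.norm(n)
            if L<1e-5: continue
            n/=L; inl=abs((rem-t[0])@n)<.003
            if best is None or inl.sum()>best.sum(): best=inl
        Q=rem[best]; cc=Q.mean(0); n=np.linalg.svd(Q-cc,full_matrices=False)[2][2]; n*=np.sign(n[2])
        print("plane",best.sum(),"n",n.round(3),"c",cc.round(3)); rem=rem[~best]
E
python3 - <<'E'
from h import *
say()
c=camera("side"); p=obs()[1]; blueroll(c,(p[0]-.2,p[0]+.15,p[1]-.15,p[1]+.2))
E
```

```text
t 11.95 p [ 0.3826 -0.122   0.2211] y -0.1 z [-0.001  0.001 -1.   ] q [-0.61 -0.22  2.02 -0.    1.34 -0.61] F [ 0.7 -0.1 -2.7] T [-0.24 -0.01  0.01] op 0.153 g 58.9
blue 1789 p2 [ 0.294 -0.136  0.129] p98 [ 0.455 -0.008  0.257]
plane 448 n [ 0.344 -0.83   0.439] c [ 0.316 -0.041  0.155]
plane 381 n [0.002 0.453 0.891] c [ 0.386 -0.073  0.143]
plane 163 n [ 0.03  -0.892  0.451] c [ 0.438 -0.029  0.147]
```

Call:
play_rows:
  plan:
    - [0, [-0.03, 0, 0], 0]
    - [0, [-0.09, 0, 0], 0]
    - [0, [-0.17, 0, 0], 0]
    - [0, [-0.25, 0, 0], 0]
    - [0, [-0.33, 0, 0.0], 0]
    - [0, [-0.4, 0, 0.02], 0]
    - [0, [-0.455, 0, 0.05], 0]
    - [0, [-0.485, 0, 0.09], 0]
    - [0, [-0.496, 0, 0.12], 0]
    - [0, [-0.496, 0, 0.135], 0]

```text
time_s: 13.0
eef_pos: [0.3814, -0.3224, 0.166]
eef_rot: [-0.001, 0.709, 0.706, 0.0]
wrist_force: [-0.0, -0.0, -2.7]
opening: 0.151
grasp_force: 59.0
```

```bash
python3 - <<'E'
from h import *
say()
c=camera("side"); p=obs()[1]; blueroll(c,(p[0]-.2,p[0]+.15,p[1]-.15,p[1]+.2))
for y,z in ((-.320,.154),(-.335,.141),(-.350,.128),(-.360,.113),(-.369,.0985),(-.377,.0764),(-.3805,.060)): to((.3826,y,z),0,p,obs()[2])
E
```

```text
t 13.0 p [ 0.3814 -0.3224  0.166 ] y -0.2 z [-0.002  0.002 -1.   ] q [-0.94  0.08  1.85 -0.    1.2  -0.94] F [-0.  -0.  -2.7] T [-0.17  0.02 -0.03] op 0.151 g 59.0
blue 1908 p2 [ 0.293 -0.335  0.077] p98 [ 0.454 -0.201  0.255]
plane 533 n [0.007 0.462 0.887] c [ 0.393 -0.277  0.09 ]
plane 408 n [0.003 0.46  0.888] c [ 0.385 -0.226  0.172]
plane 223 n [ 0.341 -0.834  0.434] c [ 0.305 -0.232  0.125]
shift [0.0032, 0.003, 0.0288] turn -0.0011 dist 0.012
shift [-0.0344, 0.0032, 0.0612] turn -0.0011 dist 0.028
shift [-0.072, 0.0034, 0.0936] turn -0.0011 dist 0.047
shift [-0.0971, 0.0036, 0.131] turn -0.0011 dist 0.065
shift [-0.1197, 0.0037, 0.1672] turn -0.0011 dist 0.082
shift [-0.1399, 0.0039, 0.2224] turn -0.0011 dist 0.105
shift [-0.1487, 0.004, 0.2634] turn -0.0011 dist 0.121
```

Call:
play_rows:
  plan:
    - [0, [0.0, 0, 0.029], 0]
    - [0, [-0.015, 0, 0.045], 0]
    - [0, [-0.034, 0, 0.061], 0]
    - [0, [-0.055, 0, 0.078], 0]
    - [0, [-0.072, 0, 0.094], 0]
    - [0, [-0.086, 0, 0.112], 0]
    - [0, [-0.097, 0, 0.131], 0]
    - [0, [-0.109, 0, 0.149], 0]
    - [0, [-0.12, 0, 0.167], 0]

```text
time_s: 13.95
eef_pos: [0.383, -0.3701, 0.1042]
eef_rot: [-0.0, 0.708, 0.706, 0.0]
wrist_force: [-16.9, 30.7, 87.3]
opening: 0.149
grasp_force: 71.6
```

```bash
python3 - <<'E'
from h import *
say()
c=camera("side"); p=obs()[1]; blueroll(c,(p[0]-.2,p[0]+.15,p[1]-.15,p[1]+.25))
for y,z in ((-.377,.0764),(-.3805,.060)): to((.3826,y,z),0,p,obs()[2])
E
```

```text
t 13.95 p [ 0.383  -0.3701  0.1042] y -0.1 z [ 0.     0.001 -1.   ] q [-0.99  0.24  1.82  0.    1.09 -0.99] F [-16.9  30.7  87.3] T [ 5.1   3.2  -0.16] op 0.149 g 71.6
blue 1457 p2 [ 0.294 -0.384  0.026] p98 [ 0.455 -0.249  0.191]
plane 253 n [ 0.096 -0.95   0.296] c [ 0.361 -0.271  0.062]
plane 270 n [0.002 0.42  0.908] c [ 0.418 -0.282  0.117]
plane 209 n [0.008 0.444 0.896] c [ 0.412 -0.332  0.036]
shift [-0.0168, -0.0008, 0.0701] turn -0.0008 dist 0.029
shift [-0.0256, -0.0008, 0.1111] turn -0.0008 dist 0.046
```

Call:
play_rows:
  plan:
    - [0, [0.0, 0, -0.02], 0]
    - [0, [0.0, 0, -0.04], 0]
    - [0, [0.0, 0, -0.04], 0]

```text
time_s: 14.3
eef_pos: [0.3829, -0.3703, 0.1179]
eef_rot: [0.001, 0.708, 0.706, -0.0]
wrist_force: [0.6, -1.1, -3.4]
opening: 0.154
grasp_force: 59.1
```

```bash
python3 - <<'E'
from h import *
say()
c=camera("side"); p=obs()[1]; blueroll(c,(p[0]-.2,p[0]+.15,p[1]-.15,p[1]+.25))
im=c["image"].astype(int);W=pts(c)
red=(im[...,0]>120)&(im[...,1]<60)&(im[...,2]<60)
Q=W[red&(W[...,2]>.054)&(W[...,2]<.068)&(W[...,1]<-.15)&(W[...,0]<.6)]; print("tray",len(Q),[np.round(t,4) for t in cv2.minAreaRect(Q[:,:2].astype(np.float32))])
save("side5.png",cv2.resize(c["image"][290:480,170:380],None,fx=3,fy=3))
E
```

```text
t 14.3 p [ 0.3829 -0.3703  0.1179] y -0.1 z [ 0.001 -0.002 -1.   ] q [-0.99  0.22  1.81 -0.    1.11 -0.99] F [ 0.6 -1.1 -3.4] T [-0.33 -0.01 -0.  ] op 0.154 g 59.1
blue 1552 p2 [ 0.294 -0.383  0.038] p98 [ 0.455 -0.25   0.176]
plane 312 n [0.002 0.44  0.898] c [ 0.409 -0.278  0.128]
plane 252 n [ 0.338 -0.842  0.421] c [ 0.307 -0.279  0.078]
plane 239 n [0.004 0.459 0.888] c [ 0.407 -0.332  0.048]
tray 472 [array([ 0.3838, -0.3133]), array([0.2068, 0.1687]), np.float64(0.8936)]
```

View pics/side5.png

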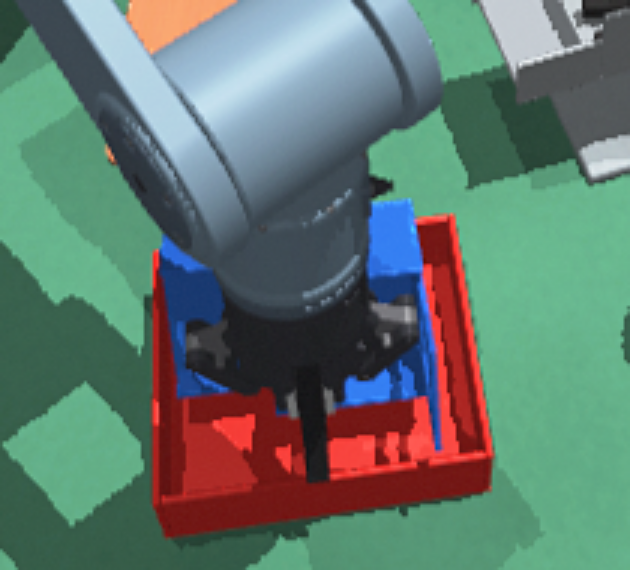

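Call:
play_rows:
  plan:
    - [0, [0.03, 0, -0.01], 0]
    - [0, [0.05, 0, 0.0], 0]
    - [0, [0.05, 0, 0.027], 0]
    - [0, [0.042, 0, 0.04], 0]
    - [0, [0.033, 0, 0.055], 0]
    - [0, [0.033, 0, 0.055], 0]

```text
time_s: 14.95
eef_pos: [0.3828, -0.3584, 0.0954]
eef_rot: [0.001, 0.708, 0.706, -0.001]
wrist_force: [-0.7, -2.1, 4.7]
opening: 0.152
grasp_force: 61.7
```

```bash
python3 - <<'E'
from h import *
say()
c=camera("side"); p=obs()[1]; blueroll(c,(p[0]-.2,p[0]+.15,p[1]-.15,p[1]+.25))
E
```

```text
t 14.95 p [ 0.3828 -0.3584  0.0954] y -0.1 z [ 0.001 -0.003 -1.   ] q [-0.98  0.24  1.84 -0.    1.06 -0.98] F [-0.7 -2.1  4.7] T [-0.14  0.22  0.08] op 0.152 g 61.7
blue 1357 p2 [ 0.294 -0.37   0.021] p98 [ 0.455 -0.236  0.199]
plane 274 n [ 0.112 -0.959  0.259] c [ 0.353 -0.259  0.053]
plane 296 n [-0.004  0.356  0.934] c [ 0.419 -0.268  0.116]
plane 93 n [-0.295 -0.91   0.292] c [ 0.357 -0.291  0.049]
```

Call:
play_rows:
  plan:
    - [0, [-0.01, 0, 0.022], 0]
    - [0, [-0.02, 0, 0.047], 0]
    - [0, [-0.027, 0, 0.065], 0]
    - [0, [-0.034, 0, 0.085], 0]
    - [0, [-0.04, 0, 0.103], 0]
    - [0, [-0.04, 0, 0.106], 0]

```text
time_s: 15.6
eef_pos: [0.3835, -0.3759, 0.0536]
eef_rot: [0.003, 0.708, 0.706, -0.001]
wrist_force: [-0.2, -6.2, 8.3]
opening: 0.153
grasp_force: 69.3
```

```bash
python3 - <<'E'
from h import *
say()
c=camera("side"); p=obs()[1]; blueroll(c,(p[0]-.2,p[0]+.15,p[1]-.15,p[1]+.25))
im=c["image"].astype(int);W=pts(c)
red=(im[...,0]>120)&(im[...,1]<60)&(im[...,2]<60)
Q=W[red&(W[...,2]>.054)&(W[...,2]<.068)&(W[...,1]<-.15)&(W[...,0]<.6)]; print("tray",len(Q),[np.round(t,4) for t in cv2.minAreaRect(Q[:,:2].astype(np.float32))])
E
```

```text
t 15.6 p [ 0.3835 -0.3759  0.0536] y -0.2 z [ 0.003 -0.005 -1.   ] q [-1.    0.33  1.83 -0.    0.98 -0.99] F [-0.2 -6.2  8.3] T [-0.25  0.17  0.03] op 0.153 g 69.3
blue 651 p2 [ 0.295 -0.382  0.007] p98 [ 0.456 -0.27   0.297]
plane 240 n [0.002 0.009 1.   ] c [ 0.378 -0.286  0.01 ]
plane 58 n [0.939 0.173 0.298] c [ 0.441 -0.316  0.077]
tray 447 [array([ 0.3839, -0.3133]), array([0.2065, 0.1689]), np.float64(0.7001)]
```

Call:
play_rows:
  plan:
    - [0, [0, 0, -0.06], 0]
    - [0, [0, 0, -0.14], 0]
    - [0, [0.01, 0, -0.19], 0]
    - [0, [0.04, 0, -0.19], 0]
    - [0, [0.063, 0, -0.17], 0]
    - [0, [0.063, 0, -0.145], 0]
    - [0, [0.056, 0, -0.125], 0]
    - [0, [0.045, 0, -0.102], 0]
    - [0, [0.038, 0, -0.085], 0]
    - [0, [0.038, 0, -0.085], 0]

```text
time_s: 16.65
eef_pos: [0.3819, -0.3568, 0.0848]
eef_rot: [-0.001, 0.708, 0.706, 0.0]
wrist_force: [0.3, 1.6, 0.5]
opening: 0.156
grasp_force: 70.4
```

```bash
python3 - <<'E'
from h import *
say()
c=camera("side"); p=obs()[1]; blueroll(c,(p[0]-.2,p[0]+.15,p[1]-.15,p[1]+.25))
im=c["image"].astype(int);W=pts(c)
red=(im[...,0]>120)&(im[...,1]<60)&(im[...,2]<60)
Q=W[red&(W[...,2]>.054)&(W[...,2]<.068)&(W[...,1]<-.15)&(W[...,0]<.6)]; print("tray",len(Q),[np.round(t,4) for t in cv2.minAreaRect(Q[:,:2].astype(np.float32))])
save("side6.png",cv2.resize(c["image"][290:480,170:380],None,fx=3,fy=3))
E
```

```text
t 16.65 p [ 0.3819 -0.3568  0.0848] y -0.2 z [-0.001  0.002 -1.   ] q [-0.98  0.25  1.85  0.    1.04 -0.98] F [0.3 1.6 0.5] T [0.31 0.05 0.04] op 0.156 g 70.4
blue 475 p2 [ 0.294 -0.365  0.054] p98 [ 0.454 -0.243  0.327]
plane 203 n [ 0.006 -0.185  0.983] c [ 0.379 -0.265  0.059]
tray 521 [array([ 0.3841, -0.3143]), array([0.2066, 0.1674]), np.float64(0.8087)]
```

Call:
play_rows:
  plan:
    - [0, [-0.006, 0, 0.022], 0]
    - [0, [-0.013, 0, 0.045], 0]
    - [0, [-0.016, 0, 0.06], 0]
    - [0, [-0.018, 0, 0.074], 0]
    - [0, [-0.018, 0, 0.074], 0]

```text
time_s: 17.2
eef_pos: [0.3827, -0.3656, 0.0567]
eef_rot: [0.001, 0.708, 0.706, -0.0]
wrist_force: [-0.4, -5.2, 3.9]
opening: 0.155
grasp_force: 72.8
```

```bash
python3 - <<'E'
from h import *
say()
c=camera("side"); p=obs()[1]; blueroll(c,(p[0]-.2,p[0]+.15,p[1]-.15,p[1]+.25))
save("side7.png",cv2.resize(c["image"][290:480,170:380],None,fx=3,fy=3))
E
```

```text
t 17.2 p [ 0.3827 -0.3656  0.0567] y -0.1 z [ 0.001 -0.002 -1.   ] q [-0.99  0.31  1.85 -0.    0.98 -0.98] F [-0.4 -5.2  3.9] T [-0.19  0.28  0.17] op 0.155 g 72.8
blue 400 p2 [ 0.294 -0.376  0.04 ] p98 [ 0.455 -0.262  0.301]
plane 114 n [-0.003 -0.425  0.905] c [ 0.407 -0.314  0.135]
```

View pics/side7.png

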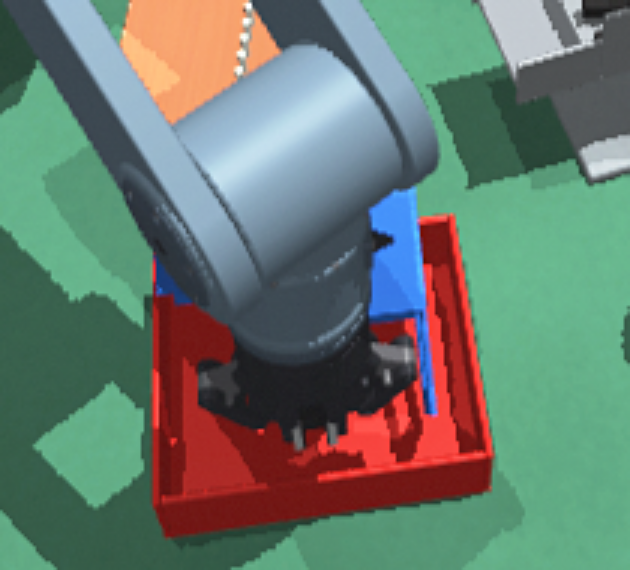

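Call:
play_rows:
  plan:
    - [0, [0, 0, -0.06], 0]
    - [0, [-0.02, 0, -0.11], 0]
    - [0, [-0.05, 0, -0.11], 0]
    - [0, [0.05, 0, -0.11], 0]
    - [0, [-0.05, 0, -0.11], 0]
    - [0, [0.05, 0, -0.11], 0]
    - [0, [-0.05, 0, -0.11], 0]
    - [0, [0.05, 0, -0.11], 0]
    - [0, [0.0, 0, -0.11], 0]
    - [0, [0.0, 0, -0.11], 0]

```text
time_s: 18.25
eef_pos: [0.3819, -0.3649, 0.099]
eef_rot: [-0.001, 0.708, 0.706, -0.0]
wrist_force: [0.5, -0.8, -2.3]
opening: 0.154
grasp_force: 71.8
```

```bash
python3 - <<'E'
from h import *
say()
for i in range(3): c=camera("side"); print(np.round(get_obs()["wrist_force"],2))
p=obs()[1]; blueroll(c,(p[0]-.2,p[0]+.15,p[1]-.15,p[1]+.25))
t=camera("top")
for n,cc in (("side",c),("top",t)):
    im=cc["image"].astype(int);W=pts(cc)
    w=(im.min(-1)>110)&(np.ptp(im,axis=-1)<40)&(W[...,0]>.28)&(W[...,0]<.49)&(W[...,1]<-.225)&(W[...,1]>-.41)&(W[...,2]<.07)
    Q=W[w]; print(n,"white",len(Q), Q.mean(0).round(3) if len(Q) else "", Q.min(0).round(3) if len(Q) else "",Q.max(0).round(3) if len(Q) else "")
    for l in ("clip0",): print([(round(m["conf"],2),[int(v) for v in m["rect"]]) for m in search_frame(cc,l)])
im=np.hstack([cv2.resize(c["image"][290:480,170:380],None,fx=1.9,fy=1.9),cv2.resize(t["image"][250:380,390:535],None,fx=2.75,fy=2.775)[:361,:399]])
save("st8.png",im)
E
```

```text
t 18.25 p [ 0.3819 -0.3649  0.099 ] y -0.2 z [-0.001  0.001 -1.   ] q [-0.99  0.24  1.83 -0.    1.07 -0.98] F [ 0.5 -0.8 -2.3] T [-0.22  0.05  0.04] op 0.154 g 71.8
[-0.36  0.05 -1.85]
[-0.35  0.01 -2.25]
[-0.16 -0.71 -2.78]
blue 441 p2 [ 0.295 -0.375  0.083] p98 [ 0.455 -0.257  0.343]
plane 85 n [0.205 0.904 0.376] c [ 0.384 -0.292  0.13 ]
side white 183 [ 0.328 -0.356  0.023] [ 0.301 -0.392  0.005] [ 0.416 -0.274  0.061]
[(0.73, [244, 438, 12, 16])]
top white 44 [ 0.415 -0.385  0.022] [ 0.403 -0.393  0.007] [ 0.426 -0.378  0.032]
[(0.68, [443, 315, 76, 85]), (0.56, [472, 305, 10, 9])]
```

View pics/st8.png

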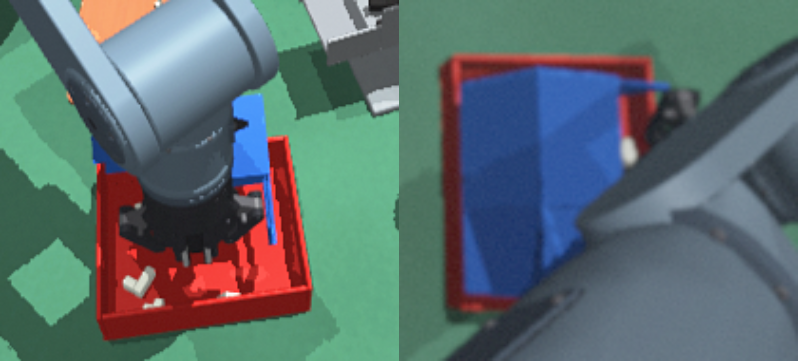

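Call:
play_rows:
  plan:
    - [0, [-0.06, 0, 0], 0]
    - [0, [0.05, 0, 0], 0]
    - [0, [-0.06, 0, 0], 0]
    - [0, [0.05, 0, 0], 0]
    - [0, [-0.06, 0, 0], 0]
    - [0, [0.05, 0, 0], 0]
    - [0, [-0.06, 0, 0], 0]
    - [0, [0.05, 0, 0], 0]
    - [0, [0.0, 0, 0], 0]
    - [0, [0.0, 0, 0], 0]

```text
time_s: 19.55
eef_pos: [0.3825, -0.365, 0.1008]
eef_rot: [0.0, 0.708, 0.706, -0.0]
wrist_force: [0.8, -1.1, -2.1]
opening: 0.157
grasp_force: 71.8
```

```bash
cat >> h.py <<'E'
def clips(cc,tc=(.384,-.3135),n=""):
    im=cc["image"].astype(int);W=pts(cc)
    w=(im.min(-1)>100)&(np.ptp(im,axis=-1)<45)&(abs(W[...,0]-tc[0])<.102)&(abs(W[...,1]-tc[1])<.083)&(W[...,2]<.058)&(W[...,2]>.004)
    k,l,st,ce=cv2.connectedComponentsWithStats(w.astype(np.uint8))
    for i in range(1,k):
        if st[i,4]>8: print(n,st[i].tolist(),np.median(W[l==i],0).round(3))
E
python3 - <<'E'
from h import *
say()
f=[]
for i in range(4): c=camera("side"); f.append(get_obs()["wrist_force"][2])
print("Fz",np.mean(f)); p=obs()[1]; blueroll(c,(p[0]-.2,p[0]+.15,p[1]-.15,p[1]+.25)); clips(c,n="side")
t=camera("top"); clips(t,n="top")
# anything white outside tray within 0.25 m on bench
im=c["image"].astype(int);W=pts(c); w=(im.min(-1)>110)&(np.ptp(im,axis=-1)<40)&(W[...,2]>.004)&(W[...,2]<.2)&(W[...,0]>.1)&(W[...,0]<.6)&(W[...,1]<-.1)&(W[...,1]>-.6)
print("white all",w.sum()); 
k,l,st,ce=cv2.connectedComponentsWithStats(w.astype(np.uint8))
for i in range(1,k):
    if st[i,4]>8: print(st[i].tolist(),np.median(W[l==i],0).round(3))
E
```

```text
t 19.55 p [ 0.3825 -0.365   0.1008] y -0.1 z [ 0.    -0.001 -1.   ] q [-0.99  0.24  1.83 -0.    1.07 -0.98] F [ 0.8 -1.1 -2.1] T [-0.31  0.03 -0.05] op 0.157 g 71.8
Fz -2.4009260173528455
blue 436 p2 [ 0.295 -0.376  0.084] p98 [ 0.455 -0.257  0.345]
plane 87 n [0.194 0.907 0.375] c [ 0.38  -0.287  0.124]
side [235, 430, 17, 16, 137] [ 0.32  -0.351  0.021]
side [286, 444, 9, 2, 13] [ 0.408 -0.378  0.026]
side [245, 447, 11, 5, 27] [ 0.336 -0.377  0.033]
top [471, 300, 6, 10, 42] [ 0.415 -0.386  0.021]
white all 598
[331, 294, 37, 23, 377] [ 0.555 -0.125  0.119]
[363, 340, 3, 7, 9] [ 0.599 -0.163  0.012]
[304, 394, 4, 4, 10] [ 0.442 -0.365  0.199]
[235, 430, 17, 16, 134] [ 0.32  -0.351  0.021]
[286, 444, 9, 2, 14] [ 0.409 -0.378  0.026]
[245, 447, 11, 5, 29] [ 0.336 -0.377  0.033]
```

Call:
play_rows:
  plan:
    - [0, [-0.1, 0, -0.02], 0]
    - [0, [0.02, 0, 0.0], 0]
    - [0, [-0.1, 0, -0.05], 0]
    - [0, [0.02, 0, 0.0], 0]
    - [0, [-0.1, 0, -0.05], 0]
    - [0, [0.02, 0, 0.0], 0]
    - [0, [-0.1, 0, -0.05], 0]
    - [0, [0.02, 0, 0.0], 0]
    - [0, [0.0, 0, -0.12], 0]
    - [0, [0.0, 0, -0.25], 0]

```text
time_s: 20.8
eef_pos: [0.3798, -0.36, 0.1953]
eef_rot: [-0.005, 0.708, 0.706, 0.001]
wrist_force: [1.6, -3.6, -1.0]
opening: 0.156
grasp_force: 71.8
```

Call:
play_rows:
  plan:
    - [0, [0, 0, -0.1], 0]
    - [0, [0, 0, -0.2], 0]
    - [0, [0, 0, -0.2], 0]

```text
time_s: 21.1
eef_pos: [0.3845, -0.3669, 0.2863]
eef_rot: [0.006, 0.708, 0.706, -0.001]
wrist_force: [-0.1, -1.0, -1.8]
opening: 0.158
grasp_force: 71.9
```

```bash
python3 - <<'E'
from h import *
say()
f=[]
for i in range(4): c=camera("side"); f.append(get_obs()["wrist_force"][2])
print("Fz",np.mean(f)); p=obs()[1]; blueroll(c,(p[0]-.2,p[0]+.15,p[1]-.15,p[1]+.25)); clips(c,n="side")
t=camera("top"); clips(t,n="top")
w=camera("wrist"); save("w9.png",w["image"])
for m in masks_of(w,"clip0"): print("wrist",round(m["conf"],2),[int(v) for v in m["rect"]],m["mask"].sum())
E
```

```text
t 21.1 p [ 0.3845 -0.3669  0.2863] y -0.1 z [ 0.007 -0.011 -1.   ] q [-0.99  0.03  1.66  0.    1.44 -0.98] F [-0.1 -1.  -1.8] T [-0.22 -0.03 -0.06] op 0.158 g 71.9
Fz -2.894857018617759
blue 1003 p2 [ 0.295 -0.371  0.264] p98 [ 0.454 -0.245  0.437]
plane 368 n [ 0.01  -0.365  0.931] c [ 0.311 -0.281  0.368]
plane 247 n [ 0.007 -0.329  0.944] c [ 0.344 -0.259  0.274]
side [275, 387, 12, 18, 127] [ 0.398 -0.272  0.017]
side [241, 397, 12, 13, 120] [ 0.326 -0.283  0.018]
side [254, 398, 18, 13, 146] [ 0.359 -0.287  0.021]
side [284, 403, 16, 14, 126] [ 0.416 -0.304  0.021]
side [235, 430, 17, 17, 147] [ 0.321 -0.351  0.021]
side [286, 443, 10, 3, 16] [ 0.408 -0.378  0.029]
side [251, 447, 5, 4, 15] [ 0.338 -0.379  0.033]
top [420, 305, 13, 9, 78] [ 0.4   -0.274  0.017]
top [427, 320, 8, 14, 75] [ 0.36  -0.282  0.021]
top [426, 335, 9, 10, 59] [ 0.328 -0.278  0.02 ]
```

Call:
play_rows:
  plan:
    - [0, [0.06, -0.01, -0.06], 0]
    - [0, [0.16, -0.01, -0.1], 0]
    - [0, [0.28, -0.01, -0.1], 0]
    - [0, [0.4, -0.01, -0.1], 0]
    - [0, [0.52, -0.01, -0.1], 0]
    - [0, [0.64, -0.01, -0.1], 0]
    - [0, [0.76, -0.01, -0.1], 0]
    - [0, [0.87, -0.01, -0.1], 0]
    - [0, [0.95, -0.01, -0.1], 0]
    - [0, [1.0, -0.01, -0.1], 0]

```text
time_s: 22.45
eef_pos: [0.3785, 0.038, 0.3181]
eef_rot: [-0.001, 0.707, 0.707, -0.0]
wrist_force: [-0.8, -1.0, -2.4]
opening: 0.152
grasp_force: 71.8
```

```bash
cat >> h.py <<'E'
O=np.array([.678,-.0157]); th=np.radians(11.2); U=np.array([np.cos(th),np.sin(th)]); V=np.array([-np.sin(th),np.cos(th)])
def st(s,y,z): return np.array([*(O+s*U+y*V),z])
E
python3 - <<'E'
from h import *
say(); print(st(-.26,.072,.31)); to(st(-.26,.072,.31),-78.8); to(st(-.22,.072,.108),-78.8)
c=camera("side"); W=pts(c); im=c["image"].astype(int)
# stand geometry: crossbar faces in stand coordinates (bright grey, low saturation)
Q=W[(np.ptp(im,axis=-1)<40)&(im.min(-1)>90)&(W[...,2]>.06)&(W[...,2]<.26)]; d=Q[:,:2]-O
s=d@U; y=d@V; m=(s>-.03)&(s<.04)&(y>-.02)&(y<.16)
for lo in np.arange(.06,.26,.01):
    k=m&(Q[:,2]>lo)&(Q[:,2]<lo+.01)
    if k.sum()>3: print(round(lo,2),k.sum(),"s",np.percentile(s[k],[5,50,95]).round(3),"y",np.percentile(y[k],[5,95]).round(3))
E
```

```text
t 22.45 p [0.3785 0.038  0.3181] y 0.0 z [-0.002  0.001 -1.   ] q [-0.22 -0.35  1.93  0.    1.57 -0.22] F [-0.8 -1.  -2.4] T [-0.19  0.01 -0.02] op 0.152 g 71.8
[0.40896679 0.00442784 0.31      ]
shift [-0.084, 0.0762, 0.0201] turn 0.4378 dist 0.046
shift [-0.065, 0.1751, 0.5249] turn 0.4378 dist 0.223
0.06 18 s [0.    0.004 0.011] y [0.135 0.145]
0.07 16 s [0.001 0.004 0.011] y [0.135 0.146]
0.08 16 s [0.001 0.002 0.01 ] y [0.135 0.148]
0.09 9 s [0.001 0.002 0.007] y [0.135 0.146]
0.1 30 s [0.001 0.002 0.003] y [0.046 0.147]
0.11 69 s [0.    0.002 0.003] y [0.033 0.142]
0.12 119 s [0.001 0.003 0.007] y [0.024 0.139]
0.13 22 s [0.002 0.003 0.011] y [0.121 0.149]
0.14 16 s [0.001 0.004 0.012] y [0.136 0.147]
0.15 22 s [0.001 0.003 0.011] y [0.136 0.145]
0.16 19 s [0.001 0.005 0.012] y [0.137 0.147]
0.17 18 s [0.    0.005 0.012] y [0.135 0.144]
0.18 20 s [0.001 0.004 0.01 ] y [0.135 0.146]
0.19 15 s [0.001 0.003 0.01 ] y [0.135 0.149]
0.2 30 s [0.001 0.002 0.003] y [-0.008  0.147]
0.21 113 s [-0.011  0.002  0.003] y [-0.015  0.138]
0.22 144 s [-0.012  0.002  0.003] y [-0.011  0.139]
0.23 248 s [-0.01   0.002  0.008] y [-0.013  0.142]
0.24 17 s [0.001 0.004 0.005] y [-0.01   0.145]
```

Call:
play_rows:
  plan:
    - [0, [-0.02, 0.02, 0], 0.438]
    - [0, [-0.05, 0.04, 0], 0.438]
    - [0, [-0.084, 0.076, 0.02], 0.438]
    - [0, [-0.084, 0.076, 0.02], 0.438]
    - [0, [-0.084, 0.076, 0.02], 0.438]
    - [0, [-0.084, 0.076, 0.02], 0.438]
    - [0, [-0.084, 0.076, 0.02], 0.438]
    - [0, [-0.084, 0.076, 0.02], 0.438]
    - [0, [-0.084, 0.076, 0.02], 0.438]
    - [0, [-0.084, 0.076, 0.02], 0.438]

```text
time_s: 23.5
eef_pos: [0.4091, 0.0018, 0.3099]
eef_rot: [-0.0, 0.996, 0.095, -0.001]
wrist_force: [-0.4, -0.0, -2.2]
opening: 0.156
grasp_force: 71.8
```

```bash
python3 - <<'E'
from h import *
say(); _,p,r=obs(); to(st(-.22,.072,.108),-78.8,p,r); to(st(-.16,.072,.108),-78.8,p,r);print(np.array(p[:2]-O)@U,np.array(p[:2]-O)@V)
c=camera("side"); W=pts(c); im=c["image"].astype(int)
b=(im[...,2]>70)&(im[...,0]<60)&(im[...,2]>im[...,1]+25)&(W[...,0]>.3)&(W[...,0]<.66)&(abs(W[...,1])<.2)
Q=W[b]; d=Q[:,:2]-O; print("s",np.nanpercentile(d@U,[1,50,99]).round(3),"y",np.nanpercentile(d@V,[1,50,99]).round(3),"z",np.nanpercentile(Q[:,2],[1,99]).round(3))
blueroll(c,(.3,.66,-.15,.25))
E
```

```text
t 23.5 p [0.4091 0.0018 0.3099] y -79.1 z [-0.002  0.001 -1.   ] q [-0.29 -0.27  1.88 -0.    1.53  1.09] F [-0.4 -0.  -2.2] T [-0.03  0.18  0.01] op 0.156 g 71.8
shift [0.1019, -0.0064, 0.5045] turn -0.0018 dist 0.206
shift [0.2519, -0.0073, 0.5041] turn -0.0018 dist 0.225
-0.2603349014754857 0.06943148439891957
s [-0.263 -0.182 -0.128] y [-0.008 -0.003  0.148] z [0.291 0.409]
blue 3546 p2 [ 0.425 -0.071  0.293] p98 [0.548 0.09  0.408]
plane 1437 n [-0.362 -0.071  0.93 ] c [0.485 0.005 0.396]
plane 1327 n [-0.187  0.982  0.003] c [ 0.501 -0.056  0.346]
```

```bash
python3 - <<'E'
from h import *
_,p,r=obs(); to(st(-.24,.075,.102),-78.8,p,r); to(st(-.155,.075,.102),-78.8,p,r)
E
```

```text
shift [0.0515, -0.0136, 0.52] turn -0.0011 dist 0.209
shift [0.264, -0.0143, 0.5196] turn -0.0011 dist 0.233
```

Call:
play_rows:
  plan:
    - [0, [0.03, 0.0, 0.08], 0]
    - [0, [0.05, -0.01, 0.2], 0]
    - [0, [0.05, -0.015, 0.32], 0]
    - [0, [0.05, -0.015, 0.42], 0]
    - [0, [0.05, -0.015, 0.5], 0]
    - [0, [0.06, -0.015, 0.52], 0]
    - [0, [0.14, -0.015, 0.52], 0]
    - [0, [0.22, -0.015, 0.52], 0]
    - [0, [0.26, -0.015, 0.52], 0]
    - [0, [0.26, -0.015, 0.52], 0]

```text
time_s: 24.55
eef_pos: [0.5139, 0.0277, 0.1045]
eef_rot: [0.0, 0.995, 0.097, 0.002]
wrist_force: [-0.2, 1.2, -3.3]
opening: 0.156
grasp_force: 71.9
```

```bash
python3 - <<'E'
from h import *
say(); _,p,r=obs(); print("s,y",(p[:2]-O)@U,(p[:2]-O)@V)
for s,z in ((-.137,.102),(-.135,.118),(-.132,.131),(-.128,.143),(-.124,.152)): to(st(s,.075,z),-78.8,p,r)
c=camera("side"); blueroll(c,(.45,.72,-.05,.25))
E
```

```text
t 24.55 p [0.5139 0.0277 0.1045] y -78.8 z [ 0.004 -0.    -1.   ] q [-0.18  0.2   1.86  0.    1.07  1.2 ] F [-0.2  1.2 -3.3] T [-0.02  0.24  0.01] op 0.156 g 71.9
s,y -0.15251887576716552 0.07440330324023067
shift [0.0388, -0.0015, 0.0064] turn -0.0001 dist 0.016
shift [0.0439, -0.0015, -0.0336] turn -0.0001 dist 0.022
shift [0.0515, -0.0014, -0.0661] turn -0.0001 dist 0.034
shift [0.0616, -0.0014, -0.096] turn -0.0001 dist 0.046
shift [0.0717, -0.0014, -0.1185] turn -0.0001 dist 0.055
blue 1742 p2 [ 0.527 -0.045  0.091] p98 [0.636 0.12  0.204]
plane 1015 n [-0.37  -0.073  0.926] c [0.588 0.031 0.191]
plane 215 n [-0.198  0.98   0.007] c [ 0.576 -0.036  0.161]
```

Push in gently, then raise with a slight overpress.

Call:
play_rows:
  plan:
    - [0, [0.02, 0, 0.006], 0]
    - [0, [0.039, 0, 0.006], 0]
    - [0, [0.042, 0, -0.01], 0]
    - [0, [0.044, 0, -0.034], 0]
    - [0, [0.044, 0, -0.034], 0]

```text
time_s: 25.1
eef_pos: [0.525, 0.0311, 0.116]
eef_rot: [-0.0, 0.995, 0.097, -0.003]
wrist_force: [-8.4, -0.9, -1.3]
opening: 0.151
grasp_force: 71.5
```

```bash
python3 - <<'E'
from h import *
say(); _,p,r=obs(); print("s,y",(p[:2]-O)@U,(p[:2]-O)@V)
c=camera("side"); blueroll(c,(.45,.72,-.05,.25))
E
```

```text
t 25.1 p [0.525  0.0311 0.116 ] y -78.9 z [-0.007 -0.    -1.   ] q [-0.17  0.21  1.82 -0.    1.11  1.21] F [-8.4 -0.9 -1.3] T [-0.3   1.67  0.24] op 0.151 g 71.5
s,y -0.14102027027282057 0.07565965121186426
blue 1764 p2 [ 0.539 -0.042  0.093] p98 [0.653 0.125 0.204]
plane 887 n [-0.273 -0.058  0.96 ] c [0.604 0.036 0.194]
plane 259 n [-0.196  0.98   0.012] c [ 0.597 -0.03   0.165]
plane 33 n [-0.955 -0.272  0.119] c [0.607 0.047 0.135]
```

Call:
play_rows:
  plan:
    - [0, [0.004, 0, -0.016], 0]
    - [0, [0.008, 0, -0.032], 0]
    - [0, [0.013, 0, -0.048], 0]
    - [0, [0.018, 0, -0.062], 0]
    - [0, [0.023, 0, -0.076], 0]
    - [0, [0.023, 0, -0.076], 0]

```text
time_s: 25.75
eef_pos: [0.5358, 0.0331, 0.1473]
eef_rot: [-0.0, 0.995, 0.096, -0.001]
wrist_force: [-8.0, -0.5, -0.8]
opening: 0.154
grasp_force: 70.7
```

```bash
python3 - <<'E'
from h import *
say(); _,p,r=obs(); print("s,y",(p[:2]-O)@U,(p[:2]-O)@V)
c=camera("side"); blueroll(c,(.45,.72,-.05,.25))
E
```

```text
t 25.75 p [0.5358 0.0331 0.1473] y -78.9 z [-0.003  0.    -1.   ] q [-0.16  0.19  1.78 -0.    1.18  1.22] F [-8.  -0.5 -0.8] T [-0.04  1.58  0.16] op 0.154 g 70.7
s,y -0.13002656286530723 0.0755312276353649
blue 2048 p2 [ 0.546 -0.041  0.108] p98 [0.669 0.128 0.21 ]
plane 660 n [-0.069 -0.013  0.998] c [0.617 0.035 0.206]
plane 386 n [-0.198  0.98   0.006] c [ 0.606 -0.029  0.173]
plane 155 n [-0.046 -0.008  0.999] c [0.61  0.052 0.11 ]
```

Call:
play_rows:
  plan:
    - [0, [-0.06, 0, 0.0], 0]
    - [0, [-0.14, 0, 0.02], 0]
    - [0, [-0.23, 0, 0.06], 0]
    - [0, [-0.3, 0, 0.12], 0]
    - [0, [-0.32, 0, 0.19], 0]
    - [0, [-0.32, 0, 0.235], 0]
    - [0, [-0.32, 0, 0.247], 0]
    - [0, [-0.32, 0, 0.247], 0]

```text
time_s: 26.6
eef_pos: [0.4142, 0.0083, 0.0502]
eef_rot: [0.0, 0.995, 0.096, 0.003]
wrist_force: [-0.9, 4.3, 9.1]
opening: 0.153
grasp_force: 71.8
```

```bash
python3 - <<'E'
from h import *
say(); _,p,r=obs(); print("s,y",(p[:2]-O)@U,(p[:2]-O)@V)
c=camera("side"); blueroll(c,(.38,.72,-.08,.25))
E
```

```text
t 26.6 p [0.4142 0.0083 0.0502] y -79.0 z [ 0.005  0.    -1.   ] q [-0.27  0.09  2.14  0.    0.91  1.11] F [-0.9  4.3  9.1] T [ 0.9   0.6  -0.07] op 0.153 g 71.8
s,y -0.2540588695553136 0.0748112110883119
blue 1878 p2 [ 0.424 -0.065  0.008] p98 [0.537 0.103 0.11 ]
plane 576 n [-0.189  0.982  0.01 ] c [ 0.489 -0.052  0.056]
plane 304 n [-0.009 -0.009  1.   ] c [0.489 0.01  0.107]
plane 105 n [-0.041 -0.018  0.999] c [0.481 0.006 0.011]
```

```bash
python3 - <<'E'
from h import *
_,p,r=obs()
for s,z in ((-.25,.051),(-.235,.051),(-.223,.0717),(-.2077,.0898),(-.1897,.1048),(-.1698,.1161),(-.1488,.1235),(-.1283,.1265),(-.1108,.1252)): to(st(s,.077,z),-78.8,p,r)
E
```

```text
shift [0.0101, -0.0054, -0.0018] turn -0.0012 dist 0.005
shift [0.0476, -0.0056, -0.0016] turn -0.0012 dist 0.019
shift [0.0779, -0.0056, -0.0532] turn -0.0012 dist 0.038
shift [0.1164, -0.0057, -0.0983] turn -0.0012 dist 0.061
shift [0.1616, -0.0059, -0.1355] turn -0.0012 dist 0.084
shift [0.2115, -0.006, -0.1635] turn -0.0012 dist 0.107
shift [0.2641, -0.0062, -0.1817] turn -0.0012 dist 0.128
shift [0.3154, -0.0064, -0.1889] turn -0.0012 dist 0.147
shift [0.3591, -0.0066, -0.1854] turn -0.0012 dist 0.162
```

Call:
play_rows:
  plan:
    - [0, [0.01, 0, -0.004], 0]
    - [0, [0.03, 0, -0.003], 0]
    - [0, [0.049, 0, -0.003], 0]
    - [0, [0.062, 0, -0.03], 0]
    - [0, [0.078, 0, -0.054], 0]
    - [0, [0.096, 0, -0.078], 0]
    - [0, [0.115, 0, -0.1], 0]
    - [0, [0.115, 0, -0.1], 0]

```text
time_s: 27.45
eef_pos: [0.4566, 0.0176, 0.0887]
eef_rot: [-0.0, 0.995, 0.096, -0.001]
wrist_force: [-4.6, 0.3, 1.4]
opening: 0.15
grasp_force: 69.3
```

```bash
python3 - <<'E'
from h import *
say(); _,p,r=obs(); print("s,y",(p[:2]-O)@U,(p[:2]-O)@V)
c=camera("side"); blueroll(c,(.38,.72,-.08,.25))
E
```

```text
t 27.45 p [0.4566 0.0176 0.0887] y -78.9 z [-0.002  0.    -1.   ] q [-0.22  0.11  2.01  0.    1.02  1.16] F [-4.6  0.3  1.4] T [0.02 0.86 0.02] op 0.15 g 69.3
s,y -0.21066411160355988 0.07570316251693174
blue 1950 p2 [ 0.459 -0.057  0.019] p98 [0.581 0.115 0.128]
plane 376 n [0.288 0.046 0.957] c [0.516 0.04  0.026]
plane 328 n [0.285 0.053 0.957] c [0.54  0.014 0.121]
plane 298 n [-0.194  0.981  0.003] c [ 0.493 -0.051  0.083]
```

Call:
play_rows:
  plan:
    - [0, [0.024, 0, -0.019], 0]
    - [0, [0.047, 0, -0.0355], 0]
    - [0, [0.072, 0, -0.051], 0]
    - [0, [0.0965, 0, -0.0635], 0]
    - [0, [0.123, 0, -0.074], 0]
    - [0, [0.149, 0, -0.0817], 0]
    - [0, [0.175, 0, -0.086], 0]
    - [0, [0.2, 0, -0.0889], 0]
    - [0, [0.222, 0, -0.088], 0]
    - [0, [0.244, 0, -0.0854], 0]

```text
time_s: 28.5
eef_pos: [0.5555, 0.0369, 0.1263]
eef_rot: [-0.0, 0.995, 0.096, 0.003]
wrist_force: [-7.7, 5.7, 23.8]
opening: 0.152
grasp_force: 75.4
```

```bash
python3 - <<'E'
from h import *
say(); _,p,r=obs(); print("s,y",(p[:2]-O)@U,(p[:2]-O)@V)
c=camera("side"); blueroll(c,(.38,.72,-.08,.25))
W=pts(c);im=c["image"].astype(int)
m=masks_of(c,"grey_bin")[0]["mask"]; Q=W[m&(W[...,2]>.225)&(W[...,2]<.245)&(W[...,0]<.64)]; print("grey bar",len(Q),[np.round(t,4) for t in cv2.minAreaRect(Q[:,:2].astype(np.float32))] if len(Q)>4 else "")
E
```

```text
t 28.5 p [0.5555 0.0369 0.1263] y -79.0 z [ 0.006  0.001 -1.   ] q [-0.15  0.25  1.75  0.    1.14  1.23] F [-7.7  5.7 23.8] T [ 0.81  1.67 -0.04] op 0.152 g 75.4
s,y -0.10999708893040347 0.0753786355454357
blue 1093 p2 [ 0.52  -0.045  0.021] p98 [0.623 0.111 0.168]
plane 370 n [-0.413 -0.272  0.869] c [0.582 0.076 0.042]
plane 189 n [-0.188  0.982  0.014] c [ 0.554 -0.039  0.148]
plane 89 n [-0.413 -0.274  0.868] c [0.579 0.076 0.036]
grey bar 298 [array([ 0.6161, -0.1001]), array([0.016 , 0.0998]), np.float64(10.6379)]
```

Call:
play_rows:
  plan:
    - [0, [0.0, 0, -0.015], 0]
    - [0, [0.02, 0, -0.015], 0]
    - [0, [0.04, 0, -0.015], 0]
    - [0, [0.055, 0, -0.008], 0]
    - [0, [0.065, 0, 0.0], 0]
    - [0, [0.065, 0, 0.0], 0]

```text
time_s: 29.2
eef_pos: [0.5821, 0.0415, 0.1263]
eef_rot: [0.0, 0.995, 0.096, 0.004]
wrist_force: [-1.5, 4.0, 20.4]
opening: 0.156
grasp_force: 75.8
```

```bash
python3 - <<'E'
from h import *
say(); _,p,r=obs(); print("s,y",(p[:2]-O)@U,(p[:2]-O)@V)
c=camera("side"); blueroll(c,(.38,.72,-.08,.25))
c=camera("top"); blueroll(c,(.38,.72,-.08,.25))
E
```

```text
t 29.2 p [0.5821 0.0415 0.1263] y -79.0 z [ 0.008  0.001 -1.   ] q [-0.13  0.31  1.68  0.    1.15  1.24] F [-1.5  4.  20.4] T [ 0.58  0.76 -0.07] op 0.156 g 75.8
s,y -0.08300037246337931 0.07470565507630762
blue 839 p2 [ 0.543 -0.041  0.023] p98 [0.636 0.112 0.166]
plane 319 n [-0.339 -0.314  0.887] c [0.595 0.086 0.04 ]
plane 170 n [ 0.197 -0.98   0.002] c [ 0.572 -0.036  0.149]
plane 66 n [-0.202 -0.261  0.944] c [0.596 0.082 0.041]
blue 452 p2 [ 0.479 -0.037  0.014] p98 [0.635 0.137 0.46 ]
plane 102 n [-0.161  0.986  0.052] c [ 0.593 -0.028  0.058]
plane 46 n [0.888 0.179 0.423] c [ 0.563 -0.019  0.06 ]
plane 45 n [-0.243 -0.232  0.942] c [0.616 0.091 0.058]
```

Call:
play_rows:
  plan:
    - [0, [0, 0, -0.02], 0]
    - [0, [-0.06, 0, -0.03], 0]
    - [0, [-0.14, 0, -0.04], 0]
    - [0, [-0.23, 0, -0.08], 0]
    - [0, [-0.31, 0, -0.15], 0]
    - [0, [-0.36, 0, -0.22], 0]
    - [0, [-0.36, 0, -0.27], 0]
    - [0, [-0.36, 0, -0.27], 0]

```text
time_s: 30.1
eef_pos: [0.4383, 0.0127, 0.233]
eef_rot: [0.001, 0.995, 0.096, 0.003]
wrist_force: [0.6, 0.4, -2.6]
opening: 0.157
grasp_force: 72.6
```

```bash
python3 - <<'E'
from h import *
say(); _,p,r=obs(); print("s,y",(p[:2]-O)@U,(p[:2]-O)@V)
c=camera("side"); blueroll(c,(.3,.6,-.08,.25)); print("grey",[(round(m["conf"],2),[int(v) for v in m["rect"]]) for m in search_frame(c,"grey_bin")[:1]])
to((.42,.31,.25),0,p,r)
E
```

```text
t 30.1 p [0.4383 0.0127 0.233 ] y -79.0 z [ 0.006 -0.002 -1.   ] q [-0.24 -0.14  1.93 -0.    1.35  1.14] F [ 0.6  0.4 -2.6] T [ 0.06  0.01 -0.  ] op 0.157 g 72.6
s,y -0.22960792619146644 0.07439458813176926
blue 2634 p2 [ 0.403 -0.068  0.128] p98 [0.514 0.092 0.268]
plane 1210 n [ 0.192 -0.981  0.005] c [ 0.46  -0.059  0.2  ]
plane 520 n [-0.351 -0.264  0.898] c [0.456 0.048 0.148]
plane 185 n [-0.355 -0.258  0.899] c [0.457 0.041 0.141]
grey [(0.63, [371, 279, 91, 93])]
shift [0.0971, -0.7383, -0.0439] turn -0.4389 dist 0.298
```

Call:
play_rows:
  plan:
    - [0, [0.005, -0.04, -0.02], -0.439]
    - [0, [0.015, -0.12, -0.044], -0.439]
    - [0, [0.026, -0.21, -0.044], -0.439]
    - [0, [0.04, -0.31, -0.044], -0.439]
    - [0, [0.053, -0.41, -0.044], -0.439]
    - [0, [0.066, -0.51, -0.044], -0.439]
    - [0, [0.079, -0.6, -0.044], -0.439]
    - [0, [0.088, -0.68, -0.044], -0.439]
    - [0, [0.095, -0.72, -0.044], -0.439]
    - [0, [0.097, -0.738, -0.044], -0.439]

```text
time_s: 31.2
eef_pos: [0.417, 0.3119, 0.2451]
eef_rot: [-0.001, 0.705, 0.709, -0.002]
wrist_force: [-1.2, -1.0, -2.9]
opening: 0.156
grasp_force: 72.5
```

```bash
python3 - <<'E'
from h import *
say(); _,p,r=obs()
c=camera("side"); blueroll(c,(.25,.6,.15,.5))
c=camera("top"); blueroll(c,(.25,.6,.15,.5))
to((.418,.305,.134),0,p,r)
E
```

```text
t 31.2 p [0.417  0.3119 0.2451] y 0.3 z [-0.004 -0.002 -1.   ] q [0.41 0.05 1.72 0.   1.37 0.41] F [-1.2 -1.  -2.9] T [-0.04  0.08 -0.02] op 0.156 g 72.5
blue 2173 p2 [0.33  0.27  0.137] p98 [0.488 0.384 0.236]
plane 572 n [-0.002  0.911  0.413] c [0.418 0.284 0.166]
plane 371 n [-0.004  0.91   0.414] c [0.426 0.375 0.198]
plane 306 n [ 0.321 -0.369  0.872] c [0.363 0.344 0.169]
blue 2276 p2 [0.333 0.269 0.136] p98 [0.489 0.352 0.294]
plane 761 n [ 0.347 -0.393  0.852] c [0.363 0.32  0.157]
plane 410 n [ 0.025 -0.429  0.903] c [0.458 0.319 0.144]
plane 221 n [-0.008  0.904  0.427] c [0.418 0.288 0.165]
shift [-0.0169, 0.0036, 0.2778] turn 0.0018 dist 0.111
```

Call:
play_rows:
  plan:
    - [0, [-0.01, 0, 0.08], 0]
    - [0, [-0.03, 0, 0.18], 0]
    - [0, [-0.03, 0, 0.27], 0]
    - [0, [-0.03, 0, 0.31], 0]
    - [0, [-0.03, 0, 0.325], 0]
    - [0, [-0.025, 0, 0.338], 0]
    - [0, [-0.002, 0, 0.343], 0]
    - [0, [0.025, 0, 0.35], 0]
    - [0, [0.025, 0, 0.35], 0]

```text
time_s: 32.2
eef_pos: [0.4193, 0.3213, 0.1102]
eef_rot: [0.001, 0.707, 0.707, 0.001]
wrist_force: [-4.5, -0.9, 8.0]
opening: 0.157
grasp_force: 74.4
```

```bash
python3 - <<'E'
from h import *
say(); _,p,r=obs()
c=camera("side"); blueroll(c,(.25,.6,.15,.5))
c=camera("top"); blueroll(c,(.25,.6,.15,.5))
E
```

```text
t 32.2 p [0.4193 0.3213 0.1102] y -0.1 z [ 0.003  0.001 -1.   ] q [ 0.43  0.22  1.83 -0.    1.09  0.43] F [-4.5 -0.9  8. ] T [-0.57  0.68 -0.23] op 0.157 g 74.4
blue 1933 p2 [0.333 0.268 0.006] p98 [0.49  0.379 0.097]
plane 525 n [0.007 0.962 0.272] c [0.417 0.278 0.036]
plane 385 n [0.006 0.969 0.245] c [0.428 0.372 0.055]
plane 268 n [ 0.36  -0.262  0.895] c [0.365 0.339 0.031]
blue 1581 p2 [0.334 0.268 0.005] p98 [0.491 0.353 0.164]
plane 633 n [ 0.334 -0.253  0.908] c [0.366 0.318 0.023]
plane 233 n [ 0.008 -0.26   0.965] c [0.457 0.317 0.013]
plane 86 n [-1.     0.004  0.011] c [0.491 0.315 0.039]
```

Call:
play_rows:
  plan:
    - [0, [0.014, 0, 0.006], 0]
    - [0, [0.028, 0, 0.012], 0]
    - [0, [0.042, 0, 0.018], 0]
    - [0, [0.055, 0, 0.025], 0]
    - [0, [0.068, 0, 0.033], 0]
    - [0, [0.08, 0, 0.04], 0]
    - [0, [0.08, 0, 0.04], 0]

```text
time_s: 33.0
eef_pos: [0.4197, 0.3544, 0.0954]
eef_rot: [0.0, 0.708, 0.707, 0.003]
wrist_force: [-6.1, 2.6, 13.8]
opening: 0.154
grasp_force: 74.9
```

```bash
python3 - <<'E'
from h import *
say(); _,p,r=obs()
c=camera("side"); blueroll(c,(.25,.6,.15,.5))
c=camera("top"); blueroll(c,(.25,.6,.15,.5))
E
```

```text
t 33.0 p [0.4197 0.3544 0.0954] y -0.1 z [ 0.004  0.003 -1.   ] q [0.48 0.28 1.78 0.   1.07 0.48] F [-6.1  2.6 13.8] T [-0.17  1.03 -0.35] op 0.154 g 74.9
blue 2011 p2 [0.335 0.284 0.003] p98 [0.491 0.387 0.098]
plane 694 n [-0.009 -1.     0.   ] c [0.418 0.288 0.037]
plane 436 n [-0.002  1.     0.002] c [0.429 0.384 0.034]
plane 214 n [0.327 0.038 0.944] c [0.363 0.355 0.017]
blue 2192 p2 [0.335 0.286 0.001] p98 [0.492 0.384 0.126]
plane 836 n [ 0.339 -0.002  0.941] c [0.367 0.342 0.015]
plane 226 n [-0.004  0.012  1.   ] c [0.463 0.349 0.004]
plane 135 n [-0.018 -1.     0.003] c [0.388 0.288 0.044]
```

Call:
play_rows:
  plan:
    - [0, [0, 0, -0.008], 0]
    - [0, [0, 0, -0.008], 0]
    - [40, [0, 0, -0.008], 0]
    - [40, [0, 0, -0.008], 0]
    - [40, [0, 0, -0.008], 0]
    - [40, [0, 0, -0.05], 0]
    - [40, [0, 0, -0.14], 0]
    - [40, [0, 0, -0.25], 0]
    - [40, [0, 0, -0.36], 0]
    - [40, [0, 0, -0.4], 0]

```text
time_s: 34.1
eef_pos: [0.42, 0.3535, 0.2572]
eef_rot: [0.001, 0.707, 0.707, 0.004]
wrist_force: [-0.4, -0.6, 0.3]
opening: 0.468
grasp_force: 0.0
```

```bash
python3 - <<'E'
from h import *
say(); _,p,r=obs()
c=camera("side"); blueroll(c,(.25,.6,.15,.5)); clips(c,n="side")
im=c["image"].astype(int);W=pts(c)
red=(im[...,0]>120)&(im[...,1]<60)&(im[...,2]<60)
Q=W[red&(W[...,2]>.054)&(W[...,2]<.068)&(W[...,1]<-.15)&(W[...,0]<.6)]; print("tray",len(Q),[np.round(t,4) for t in cv2.minAreaRect(Q[:,:2].astype(np.float32))])
c=camera("top"); blueroll(c,(.25,.6,.15,.5)); clips(c,n="top")
m=masks_of(c,"square")
for q in m[:1]:
    print("square",round(q["conf"],2),[int(v) for v in q["rect"]])
E
```

```text
t 34.1 p [0.42   0.3535 0.2572] y 0.0 z [ 0.007  0.004 -1.   ] q [ 0.48  0.1   1.65 -0.    1.39  0.48] F [-0.4 -0.6  0.3] T [-0.05 -0.02  0.05] op 0.468 g 0.0
blue 2023 p2 [0.334 0.285 0.003] p98 [0.491 0.388 0.103]
plane 675 n [-0.     1.     0.014] c [0.419 0.288 0.038]
plane 455 n [ 0.006 -1.     0.007] c [0.429 0.384 0.034]
plane 204 n [0.338 0.011 0.941] c [0.362 0.355 0.018]
side [275, 387, 12, 18, 129] [ 0.398 -0.273  0.016]
side [241, 397, 12, 12, 117] [ 0.326 -0.283  0.018]
side [255, 398, 17, 13, 147] [ 0.36  -0.286  0.021]
side [284, 403, 16, 14, 121] [ 0.417 -0.305  0.021]
side [235, 430, 17, 16, 140] [ 0.32  -0.351  0.021]
side [286, 444, 10, 2, 15] [ 0.408 -0.378  0.027]
side [251, 447, 5, 4, 18] [ 0.338 -0.378  0.034]
side [245, 450, 5, 2, 9] [ 0.325 -0.375  0.015]
tray 471 [array([ 0.3843, -0.3124]), array([0.2066, 0.1696]), np.float64(0.5632)]
blue 2050 p2 [0.335 0.287 0.001] p98 [0.491 0.384 0.12 ]
plane 464 n [ 0.349 -0.025  0.937] c [0.365 0.338 0.015]
plane 244 n [-0.012 -1.     0.013] c [0.434 0.383 0.029]
plane 157 n [0.152 0.025 0.988] c [0.446 0.339 0.009]
top [434, 295, 10, 15, 93] [ 0.418 -0.301  0.019]
top [468, 300, 10, 15, 120] [ 0.408 -0.382  0.02 ]
top [420, 305, 13, 10, 87] [ 0.399 -0.272  0.017]
top [426, 319, 10, 27, 192] [ 0.347 -0.28   0.019]
top [468, 334, 12, 12, 101] [ 0.333 -0.38   0.017]
top [454, 338, 12, 15, 101] [ 0.319 -0.348  0.019]
square 0.97 [176, 292, 76, 89]
```

```bash
python3 -c "
from h import *
print(hand_in()); say()"
```

```text
the job is handed in; nothing more can be done
None
the job is handed in; nothing more can be done
```

The job is handed in (no score was returned): by my last measurements all seven clips are in the red tray, and the empty blue bin stands upright within about 3 mm of the square's centre. The grey bin still hangs where it was. I pushed the tray about 17 mm (limit 40 mm) and used about 34 s of the 64 s.

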